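# Set up a dead-weight swelling test of a flat battery cell

## Robot

A 6-joint arm with a two-finger parallel gripper is mounted at the origin on the work surface. World frame = base frame: x ahead of the robot, y to its left, z up, the work surface at z = 0. Lengths are in mm, angles in rad, forces in N, time in s.
With the tool pointing down it reaches from about 300 to 775 mm from the base axis. Payload 14.6 kg.
Tool frame: the origin (TCP) lies at the very end of the fingers, on their centre line; the grasp point (between the pads) lies 19 mm behind it; z points along the fingers, y is the direction in which the jaws open and shut (so a half turn about z gives the same grasp; the last joint's range is limited). The gripper opens to 85 mm and grips with 20 to 120 N. Pads are 22 mm wide; open, the fingers measure 114 mm over their backs; the gripper's body (76 mm by 85 mm) begins 54 mm behind the grasp point. The pads swing forward as they close: fully open they stand 13 mm farther back than shut.
Start: joints at [-1.182, 0.3, 1.521, -0, 1.321, -0.067], TCP at [242.091, -493.843, 231.281] pointing down, gripper open.
Joint ranges: [-3.03, 3.03], [-0.79, 2.21], [0.23, 2.52], [-1.04, 4.18], [0, 3.07], [-2.55, 2.55]. Speed limits (rad/s): [2.22, 2.22, 2.57, 3.14, 3.14, 3.14].

## Interface

Orientations are given as a unit quaternion [x, y, z, w].
In Python, from bench import arm gives the robot as it stands.
- The arm moves only by the shell command python3 -m crank 'ROWS' [OPENING] [FORCE]. ROWS is JSON, a list of rows, each an object of numbers: "tx", "ty", "tz": the shift along the tool's x, y, z in cm; "wx", "wy", "wz": the turn, a rotation vector about the tool's x, y, z in rad. A call has 1 to 5 rows; each row shifts and turns the pose as measured when the row begins, along the tool's axes as they then stand; what a row does not reach is not made up. A row lasts 1/10 s, in which the tool goes at most 50 mm and 8.59 degrees, less where a joint would pass 70% of its speed; a pose out of reach is approached as far as the arm can. A call is refused whole if a number of a shift passes 5 or a number of a turn 0.15, either way. A call with a gripper value outside its range is refused whole. OPENING is the opening, from -1 (shut) to 1 (fully open), set as the call begins (- or left out, the last holds). The fingers move at their own pace and stop on an object; FORCE is the grip in N (left out, the last holds). Time passes only in rows, so rows that do not move let the fingers close. It gives the time, the measured TCP pose, the force and the opening at its end, in the units of the state.
- arm.get_state(): the state, without advancing time (a new reading comes with each control period).
- arm.capture(name): name is "side" or "top" or "wrist"; returns a dict with "frame" (400x640x3 uint8, red, green, blue), "range_z" (400x640 float32, mm along the optical axis (not along the pixel's ray), 0 where there is no reading), "fx", "fy", "cx", "cy" (pixels), "dist_coeffs" ([k1, k2, p1, p2, k3] as OpenCV has them; the pictures are not rectified), "eye" and "rotation" of the camera in the world. Camera axes: x right, y down, z forward; pixel columns grow to the right and rows downward; lengths in mm; the calibration is good to about 2 mm. A picture is of the moment at which its call begins.
- arm.hand_in(): hands the job in, once; it reports no verdict.
The state is a dict: "t": time; "joints": joint angles; "qvel": joint speeds; "effort": joint torques, N m; "eef_pos": TCP position; "eef_rot": TCP orientation; "force": force on the tool from outside, world axes, zero at the start; "torque": the same for the moment, N m; "grip_width": finger opening in mm.
Only numpy, scipy, OpenCV 4.12 (cv2) and the standard library are available. Lean on these libraries where they do the work, as an engineer would, in place of code of your own. Each camera call takes 0.05 s, during which the arm holds its last target.

## Task

Set up the swelling test: lay the flat aluminium cell in the middle of the granite plate, lengthwise along it, the brown spreader plate squarely on the middle of the cell, and gently stand the large weight upright on the middle of the spreader. On the bench lay the multimeter to the left of the granite plate and the temperature logger to its right (as the robot sees it), face up, each level with the middle of the plate, lengthwise parallel to it, and leaving a gap of about 40 mm to the plate. Let go of everything and do not disturb the upright round cell and the small weight standing nearby.

Things in the scene. Friction and masses are not known exactly. Their poses are not given: they have to be found in the camera images.
- base_plate: Dark grey granite plate, fixed on the bench, 130 (x) x 110 (y) x 25 mm high; only its place and yaw vary. Origin: centre of its underside, at bench height. Its x axis is its length and points away from the robot, give or take 15 degrees; its y axis points to the robot's left.
- cell: Flat prismatic aluminium battery cell with a small white label on top, lying flat, loose, about 0.24 kg; can 100 (x) x 50 (y) x 18 mm high, with two terminals, one round and one square, standing 5 mm out of its +x end. Origin: centre of the can's underside; x along its length, z up. Either way round along the plate will do.
- spreader: Brown phenolic insulating plate with two dark grooves, lying flat, loose, about 0.075 kg; 80 (x) x 56 (y) x 12 mm thick. Origin: centre of its underside; x along its length, z up.
- weight: Large steel knobbed weight, standing upright, loose, 0.5 kg: plain cylinder 44 mm in diameter and 42 mm high, above it a neck and a knob 20 mm in diameter, 62 mm high in all. Origin: centre of its underside; z up.
- multimeter: Pocket multimeter, dark body with a grey face, a round dial with a white pointer and a display, lying face up, loose, about 0.2 kg; 110 (x) x 56 (y) mm, sides 26 mm high, face 28 mm, dial and pointer up to 34 mm. Origin: centre of its underside; x along its length towards the display end, z up.
- logger: White four-channel temperature logger with a display, three round keys and a row of four grey slotted sockets at one end, lying face up, loose, about 0.16 kg; 90 (x) x 54 (y) x 26 mm high. Origin: centre of its underside; x along its length towards the sockets, z up.
- round_cell: Cylindrical battery cell standing upright on the bench, 21 mm in diameter, 70 mm high, loose; a bystander, to be left alone. Origin: centre of its underside.
- small_weight: Small steel knobbed weight standing on the bench, 28 mm in diameter, 39 mm high in all, loose; a bystander, to be left alone. Origin: centre of its underside.
Mind the look-alikes: they are no part of the job. Leave any red look-alike of the weight alone. What is shaped like the logger but yellow is not meant.

How it is judged (in metres and radians):
At the end, for the whole second after the job is handed in: Cell flat on the plate (15 mm lengthwise, 12 mm sideways); spreader on cell, upright large weight on spreader, each centred to 12 mm; multimeter left, logger right on the bench, gap 25 to 55 mm, level with the plate's middle to 15 mm; all parallel to 0.2 rad, at rest (x of cell in the frame of base_plate between -0.015 and 0.015 m and y of cell in the frame of base_plate between -0.012 and 0.012 m and z of cell in the frame of base_plate between 0.02 and 0.03 m and angle between the x axis of each of cell, multimeter, logger and the x axis of base_plate, either way round below 0.2 rad and horizontal distance between spreader and cell below 0.012 m and angle between the x axis of spreader and the x axis of cell, either way round below 0.2 rad and z of spreader in the frame of cell between 0.014 and 0.022 m and horizontal distance between weight and spreader below 0.012 m and angle between each of weight, multimeter, logger, cell, spreader's own z axis and vertical below 0.1 rad and z of weight in the frame of spreader between 0.008 and 0.016 m and y of multimeter in the frame of base_plate between 0.108 and 0.138 m and x of multimeter in the frame of base_plate between -0.015 and 0.015 m and height (world z) of each of multimeter, logger below 0.006 m and y of logger in the frame of base_plate between -0.137 and -0.107 m and x of logger in the frame of base_plate between -0.015 and 0.015 m and linear speed of each of cell, spreader, weight, multimeter, logger below 0.02 m/s); the robot touches nothing.
It fails at once if the upright round cell is disturbed (moved by more than 15 mm or tipped) (distance of round_cell from where it was at the start of the episode above 0.015 m or angle between round_cell's own z axis and vertical above 0.3 rad).
It fails at once if the small weight is disturbed (moved by more than 15 mm or tipped) (distance of small_weight from where it was at the start of the episode above 0.015 m or angle between small_weight's own z axis and vertical above 0.3 rad).
It fails at once if the weight is dropped or rammed onto the spreader (more than 60 N) (contact force between weight and spreader above 60 N).
It also fails if it takes over 120 s, if anything falls off the work surface, if the arm or the gripper's body presses on something with over 40 N, if the wrist force passes 120 N, or if a joint passes its speed limit or range.

## Working session

There is one attempt and no reset: what is moved stays moved. The work goes in short steps, Python scripts to look and compute and a shell command to move; the robot and the scene stay as the last step left them, time stands still between calls to the robot, and variables do not carry over. Pictures are saved under pics/ and viewed, and the job is handed in when it is done.

```bash
ls; mkdir -p pics
cat > h.py <<'E'
import numpy as np, cv2, pickle
from bench import arm
from scipy.spatial.transform import Rotation as R
def cap(n):
    c=arm.capture(n); cv2.imwrite(f'pics/{n}_{arm.get_state()["t"]:.2f}.png',c['frame'][:,:,::-1]); pickle.dump(c,open(f'last_{n}.pkl','wb')); return c
def pts(c):
    h,w=c['range_z'].shape
    K=np.array([[c['fx'],0,c['cx']],[0,c['fy'],c['cy']],[0,0,1]])
    u,v=np.meshgrid(np.arange(w),np.arange(h))
    p=cv2.undistortPoints(np.stack([u,v],-1).reshape(-1,1,2).astype(np.float64),K,np.array(c['dist_coeffs'],float)).reshape(h,w,2)
    z=c['range_z'].astype(float)
    P=np.dstack([p[...,0]*z,p[...,1]*z,z])
    Rm=np.array(c['rotation'])
    if Rm.size==4: Rm=R.from_quat(Rm).as_matrix()
    W=P@Rm.T+np.array(c['eye']); W[z==0]=np.nan
    return W
E
python3 - <<'E'
from h import *
for n in ('top','side'):
    c=cap(n); print(n,c['eye'],c['rotation'],c['fx'])
print(arm.get_state())
E
ls pics
```

```text
pics
top [ 380.67171567   49.15061829 1243.05418682] [-0.6994855   0.7113942  -0.05117396  0.04493935] 482.70662036412745
side [-56.3497036  691.54319484 646.88810505] [-0.32060635  0.82947634 -0.42650457  0.16514971] 430.04856764188503
{'t': 0.1, 'joints': array([-1.18161693e+00,  3.00421569e-01,  1.52152871e+00,  4.38829383e-07,
        1.32068783e+00, -6.66101952e-02]), 'qvel': array([-0.00021149, -0.00159257,  0.00089285, -0.00061628,  0.00100526,
        0.00188375]), 'effort': array([-2.45183737e-04, -5.44385040e+01, -3.62371373e+01, -1.12459813e-04,
        3.04457659e-03,  9.31440491e-05]), 'eef_pos': array([ 242.00682016, -493.66145406,  230.77063464]), 'eef_rot': array([ 9.74144055e-01,  2.25927171e-01, -8.37335478e-05, -5.15980585e-04]), 'force': array([0.51482715, 0.45851978, 0.67468567]), 'torque': array([ 0.03062362, -0.01469328, -0.01676023]), 'grip_width': 85.55667059167669}
side_0.10.png
top_0.05.png
```

View pics/top_0.05.png

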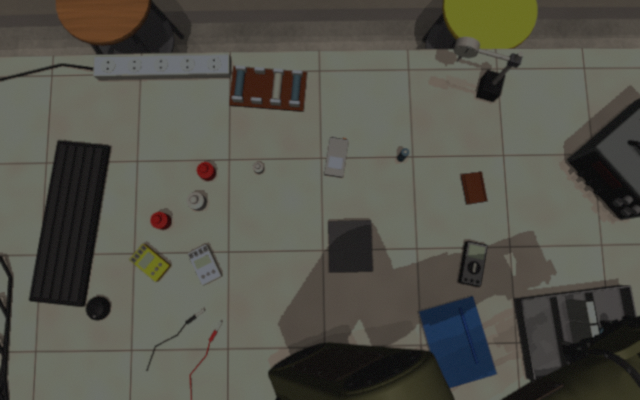

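View pics/side_0.10.png

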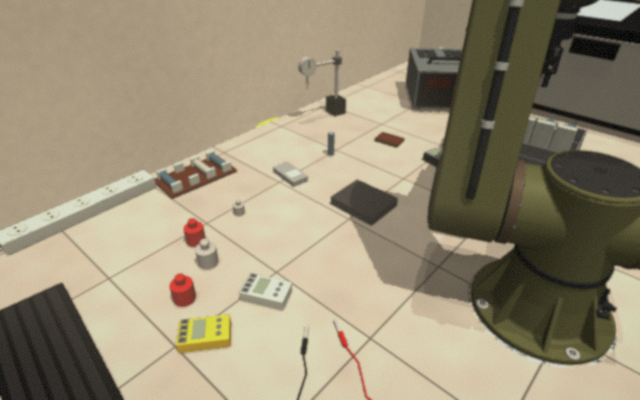

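The top picture has the robot at the bottom and its left on the left.

- **Weight:** grey steel at (197,200). Its look-alikes are the red ones at (206,170) and (160,220), and the small weight at (258,167).
- **Logger:** white at (205,262). Its look-alike is the yellow one at (151,262).
- **Cell:** (336,157), aluminium with a white label.
- **Spreader:** (474,187), plain brown. The brown fuse board at (268,90) could be taken for it.
- **Multimeter:** (473,263).
- **Plate:** (350,245).
- **Round cell:** (403,153).

Next I'll crop and measure these.

Run:
```python
from h import *
c=pickle.load(open('last_top.pkl','rb'));W=pts(c)
# table check
print('table z',[np.round(W[v,u],1) for u,v in((300,200),(430,220),(180,280),(350,180))])
items=dict(weight=(197,200),red1=(206,170),red2=(160,220),small=(258,167),logger=(205,262),yellow=(151,262),cell=(336,157),spreader=(474,187),mm=(473,263),plate=(350,245),round=(403,153))
for k,(u,v) in items.items():
    r=40 if k=='plate' else 30
    m=np.zeros(W.shape[:2],bool); m[v-r:v+r,u-r:u+r]=True
    m&=(W[...,2]>6)
    n,l,st,ce=cv2.connectedComponentsWithStats(m.astype(np.uint8))
    # nearest comp
    yy,xx=np.where(m); i=np.argmin((xx-u)**2+(yy-v)**2); L=l[yy[i],xx[i]]
    P=W[l==L]; zt=np.percentile(P[:,2],90)
    zm=np.median(P[:,2])
    Q=P[P[:,2]>zm-8][:,:2].astype(np.float32)
    (cx,cy),(a,b),an=cv2.minAreaRect(Q)
    box=cv2.boxPoints(((cx,cy),(a,b),an))
    e1=box[1]-box[0];e2=box[2]-box[1]
    if np.hypot(*e1)<np.hypot(*e2): e1,e2=e2,e1
    print(k,'n',len(P),'ctr',round(cx,1),round(cy,1),'mean',Q.mean(0).round(1),'size',np.hypot(*e1).round(),np.hypot(*e2).round(),'yaw',round(np.degrees(np.arctan2(e1[1],e1[0])),1),'zmed',zm.round(1),'z90',zt.round(1))
f=c['frame'][:,:,::-1]
a=cv2.resize(f[130:290,130:290],(400,400),interpolation=cv2.INTER_CUBIC);b=cv2.resize(f[130:290,340:500],(400,400),interpolation=cv2.INTER_CUBIC)
cv2.imwrite('pics/crop1.png',np.clip(np.hstack([a,b])*1.5,0,255).astype(np.uint8))
```

```text
table z [array([568.3,  86.2,   0.9]), array([ 510.7, -251.2,   -2.4]), array([367.5, 393.4,   3.1]), array([618.1, -44.9,   6.5])]
weight n 293 ctr 565.8 348.2 mean [565.  347.6] size 43.0 42.0 yaw 2.6 zmed 42.5 z90 60.2
red1 n 289 ctr 643.0 325.0 mean [642.2 323.6] size 42.0 41.0 yaw 0.1 zmed 42.6 z90 61.6
red2 n 309 ctr 517.4 439.9 mean [516.9 438. ] size 44.0 41.0 yaw 88.8 zmed 42.4 z90 60.1
small n 106 ctr 652.3 192.0 mean [651.5 191.9] size 26.0 26.0 yaw 49.2 zmed 27.0 z90 38.3
logger n 833 ctr 405.4 328.6 mean [405.  327.4] size 90.0 56.0 yaw 25.2 zmed 26.0 z90 29.9
yellow n 854 ctr 412.5 467.4 mean [412.5 466.3] size 91.0 55.0 yaw 50.9 zmed 25.8 z90 29.3
cell n 746 ctr 680.7 -10.6 mean [678.5 -10.2] size 107.0 50.0 yaw -9.9 zmed 18.6 z90 21.6
spreader n 678 ctr 592.7 -367.5 mean [ 592.1 -365.3] size 83.0 62.0 yaw 8.0 zmed 12.8 z90 16.0
mm n 1054 ctr 395.8 -348.8 mean [ 395.3 -346.9] size 111.0 58.0 yaw -12.2 zmed 28.3 z90 32.1
plate n 2243 ctr 446.1 -40.4 mean [445.5 -40.1] size 130.0 110.0 yaw 0.0 zmed 25.6 z90 28.6
round n 112 ctr 675.3 -180.0 mean [ 674.5 -179.4] size 20.0 18.0 yaw -50.3 zmed 64.2 z90 73.1
```

View pics/crop1.png

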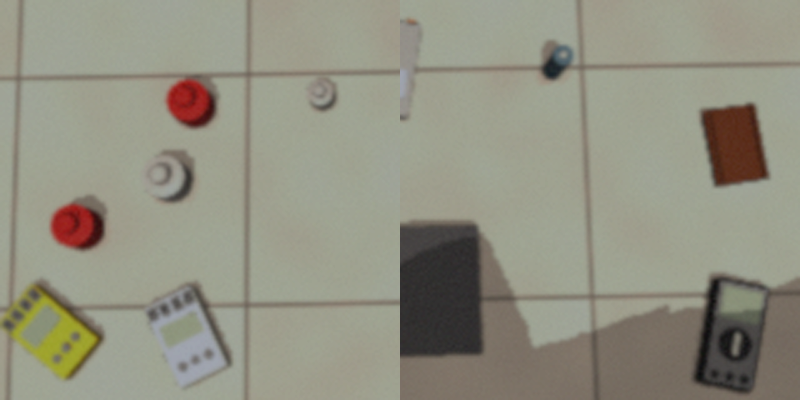

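```bash
cat > go.py <<'E'
# work out the remaining rows to a world target: x y z(mm) theta(deg) of tool x axis; optional max cm/row
import sys; from h import *
x,y,z,th=map(float,sys.argv[1:5]); mx=float(sys.argv[5]) if len(sys.argv)>5 else 4.5
s=arm.get_state(); p=np.array(s['eef_pos']); Rt=R.from_quat(s['eef_rot'])
goal=R.from_euler('z',th,degrees=True)*R.from_euler('x',180,degrees=True)
rv=(Rt.inv()*goal).as_rotvec(); d=np.array([x,y,z])-p
n=max(1,int(np.ceil(np.linalg.norm(d)/10/mx)),int(np.ceil(np.abs(rv).max()/.14)))
rows=[]
for i in range(n):
    rr=Rt*R.from_rotvec(rv*i/n); t=rr.inv().apply(d/n)/10
    rows.append({k:round(float(q),2) for k,q in zip(('tx','ty','tz','wx','wy','wz'),(*t,*(rv/n))) if abs(q)>.004})
X=Rt.apply([1,0,0])
print('t',round(s['t'],2),'pos',p.round(1),'th',round(np.degrees(np.arctan2(X[1],X[0])),1),'tilt',np.degrees(np.arccos(-Rt.apply([0,0,1])[2])).round(2),'w',round(s['grip_width'],1),'F',np.round(s['force'],1),'| n',n,'| whole shift cm',Rt.inv().apply(d/10).round(2),'turn',rv.round(2))
for r in rows: print(str(r).replace("'",'"'))
E
python3 go.py 350 -347 200 -12
```

```text
t 0.1 pos [ 242.  -493.7  230.8] th 26.1 tilt 0.06 w 85.6 F [0.5 0.5 0.7] | n 5 | whole shift cm [16.15 -8.41  3.09] turn [-0.    0.    0.67]
{"tx": 3.23, "ty": -1.68, "tz": 0.62, "wz": 0.13}
{"tx": 2.98, "ty": -2.1, "tz": 0.62, "wz": 0.13}
{"tx": 2.67, "ty": -2.47, "tz": 0.62, "wz": 0.13}
{"tx": 2.32, "ty": -2.81, "tz": 0.62, "wz": 0.13}
{"tx": 1.93, "ty": -3.09, "tz": 0.62, "wz": 0.13}
```

```bash
python3 -m crank '[{"tx":3.2,"ty":-1.7,"tz":0.6,"wz":0.13},{"tx":3.0,"ty":-2.1,"tz":0.6,"wz":0.13},{"tx":2.7,"ty":-2.5,"tz":0.6,"wz":0.13},{"tx":2.3,"ty":-2.8,"tz":0.6,"wz":0.13},{"tx":1.9,"ty":-3.1,"tz":0.6,"wz":0.13}]' 1 40
python3 - <<'E'
from h import *
c=cap('wrist'); print(c['eye']); W=pts(c)
E
python3 go.py 395 -347 200 -12; ls -t pics|head -1
```

```text
[ 308.40895443 -462.03306706  373.98743865]
t 0.15 pos [ 242.  -493.7  230.9] th 26.1 tilt 0.05 w 85.3 F [0.  0.1 0.4] | n 5 | whole shift cm [20.19 -6.43  3.09] turn [-0.    0.    0.67]
{"tx": 4.04, "ty": -1.29, "tz": 0.62, "wz": 0.13}
{"tx": 3.83, "ty": -1.81, "tz": 0.62, "wz": 0.13}
{"tx": 3.56, "ty": -2.3, "tz": 0.62, "wz": 0.13}
{"tx": 3.22, "ty": -2.76, "tz": 0.62, "wz": 0.13}
{"tx": 2.83, "ty": -3.16, "tz": 0.62, "wz": 0.13}
wrist_0.15.pngvalidation failed for argument at $[0]...
```

```bash
python3 -m crank '[{"tx":4.0,"ty":-1.3,"tz":0.6,"wx":0,"wy":0,"wz":0.13},{"tx":3.8,"ty":-1.8,"tz":0.6,"wx":0,"wy":0,"wz":0.13},{"tx":3.6,"ty":-2.3,"tz":0.6,"wx":0,"wy":0,"wz":0.13},{"tx":3.2,"ty":-2.8,"tz":0.6,"wx":0,"wy":0,"wz":0.13},{"tx":2.8,"ty":-3.1,"tz":0.6,"wx":0,"wy":0,"wz":0.13}]' 1 40
sed -i "s/for i in range(n):/for i in range(min(n,15)):/; s/ if abs(q)>.004}/}/; s/round(float(q),2)/round(float(q),2)+0.0/" go.py
python3 go.py 395 -347 200 -12
```

```text
t: 0.65
eef_pos: [395.7, -345.4, 199.3]
eef_rot: [0.994, -0.111, -0.001, -0.0]
force: [0.8, -0.8, -0.1]
grip_width: 85.4
t 0.65 pos [ 395.7 -345.4  199.3] th -12.7 tilt 0.07 w 85.4 F [ 0.8 -0.8 -0.1] | n 1 | whole shift cm [-0.03  0.18 -0.07] turn [-0.    0.   -0.01]
{"tx": -0.03, "ty": 0.18, "tz": -0.07, "wx": 0.0, "wy": 0.0, "wz": -0.01}
```

```bash
cat > seg.py <<'E'
# python seg.py zlo zhi cx cy r : fit rectangle in the latest wrist view
import sys; from h import *
zl,zh,X,Y,r=map(float,sys.argv[1:6]); n=sys.argv[6] if len(sys.argv)>6 else 'wrist'
c=cap(n); W=pts(c)
m=(W[...,2]>zl)&(W[...,2]<zh)&(np.hypot(W[...,0]-X,W[...,1]-Y)<r)
m=cv2.morphologyEx(m.astype(np.uint8),cv2.MORPH_OPEN,np.ones((3,3)))
k,l,st,ce=cv2.connectedComponentsWithStats(m)
for i in range(1,k):
    if st[i,4]<60: continue
    P=W[l==i]; Q=P[:,:2].astype(np.float32)
    lo,hi=np.percentile(Q,[1,99],axis=0)
    b=cv2.boxPoints(cv2.minAreaRect(Q)); e1,e2=b[1]-b[0],b[2]-b[1]
    if np.hypot(*e1)<np.hypot(*e2): e1,e2=e2,e1
    u=np.where(l==i)
    print('n',len(P),'ctr',b.mean(0).round(1),'mean',Q.mean(0).round(1),'size',np.hypot(*e1).round(1),np.hypot(*e2).round(1),'yaw',round((np.degrees(np.arctan2(e1[1],e1[0]))+90)%180-90,1),'z',np.median(P[:,2]).round(1),'px',int(u[1].mean()),int(u[0].mean()))
E
python3 seg.py 20 40 395 -347 90
python3 - <<'E'
from h import *
W=pts(pickle.load(open('last_wrist.pkl','rb'))); print([W[v,u].round(1) for u,v in((320,200),(100,100),(500,100),(320,350))])
E
ls -t pics|head -1
```

```text
n 5671 ctr [ 393.9 -349.7] mean [ 397.4 -350.5] size 107.2 56.1 yaw -12.9 z 28.8 px 327 175
[array([ 376. , -337.8,   31.2]), array([ 523.5, -136.7,    1.8]), array([ 4.312e+02, -5.407e+02, -1.000e-01]), array([nan, nan, nan])]
wrist_0.70.png
```

```bash
cp $(ls -t pics/*|head -1) pics/w1.png
```

```text
(no output)
```

View pics/w1.png

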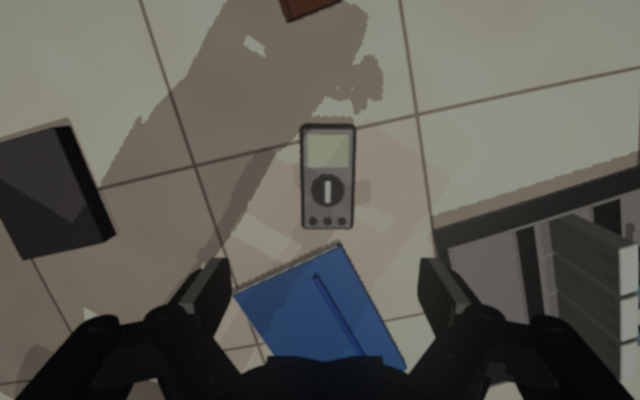

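The multimeter is at wrist pixel (328,177) with its display end facing away from the robot. Both cameras agree on its position to within 2 mm, so I'm descending.

```bash
python3 -m crank '[{"tx":0.1,"ty":0.4,"tz":4.5,"wx":0,"wy":0,"wz":0},{"tx":0,"ty":0,"tz":4.5,"wx":0,"wy":0,"wz":0},{"tx":0,"ty":0,"tz":4.5,"wx":0,"wy":0,"wz":0},{"tx":0,"ty":0,"tz":3.5,"wx":0,"wy":0,"wz":0},{"tx":0,"ty":0,"tz":2.0,"wx":0,"wy":0,"wz":0}]'
python3 go.py 395 -349.5 6 -12.7
```

```text
t: 1.2
eef_pos: [402.6, -343.9, 4.5]
eef_rot: [0.993, -0.115, 0.002, 0.001]
force: [-0.1, -0.6, 0.1]
grip_width: 85.4
t 1.2 pos [ 402.6 -343.9    4.5] th -13.3 tilt 0.25 w 85.4 F [-0.1 -0.6  0.1] | n 1 | whole shift cm [-0.61  0.72 -0.16] turn [ 0.   -0.   -0.01]
{"tx": -0.61, "ty": 0.72, "tz": -0.16, "wx": 0.0, "wy": 0.0, "wz": -0.01}
```

```bash
python3 -m crank '[{"tx":-0.6,"ty":0.7,"tz":-0.1,"wx":0,"wy":0,"wz":-0.01},{"tx":0,"ty":0,"tz":0,"wx":0,"wy":0,"wz":0}]'
python3 -m crank '[{"tx":0,"ty":0,"tz":0,"wx":0,"wy":0,"wz":0},{"tx":0,"ty":0,"tz":0,"wx":0,"wy":0,"wz":0},{"tx":0,"ty":0,"tz":0,"wx":0,"wy":0,"wz":0},{"tx":0,"ty":0,"tz":0,"wx":0,"wy":0,"wz":0},{"tx":0,"ty":0,"tz":0,"wx":0,"wy":0,"wz":0}]' -1 40
python3 go.py 395 -349.5 6 -12.7
```

```text
t: 1.4
eef_pos: [393.4, -348.6, 3.1]
eef_rot: [0.994, -0.11, -0.0, -0.001]
force: [0.3, -0.8, 1.1]
grip_width: 85.1
t: 1.9
eef_pos: [394.7, -350.5, 7.8]
eef_rot: [0.994, -0.11, 0.003, 0.001]
force: [0.3, -0.1, -1.8]
grip_width: 55.2
t 1.9 pos [ 394.7 -350.5    7.8] th -12.6 tilt 0.33 w 55.2 F [ 0.3 -0.1 -1.8] | n 1 | whole shift cm [ 0.01 -0.1   0.18] turn [ 0.   -0.01  0.  ]
{"tx": 0.01, "ty": -0.1, "tz": 0.18, "wx": 0.0, "wy": -0.01, "wz": 0.0}
```

```bash
python3 -m crank '[{"tx":0,"ty":0,"tz":-2,"wx":0,"wy":0,"wz":0},{"tx":0,"ty":0,"tz":-4,"wx":0,"wy":0,"wz":0},{"tx":0,"ty":0,"tz":-4,"wx":0,"wy":0,"wz":0}]'
python3 go.py 446 83 110 0 4
```

```text
t: 2.2
eef_pos: [392.3, -348.1, 105.7]
eef_rot: [0.994, -0.11, -0.001, -0.002]
force: [0.2, -0.7, -0.3]
grip_width: 55.6
t 2.2 pos [ 392.3 -348.1  105.7] th -12.6 tilt 0.29 w 55.6 F [ 0.2 -0.7 -0.3] | n 11 | whole shift cm [ -4.18 -43.24  -0.25] turn [-0.    0.   -0.22]
{"tx": -0.38, "ty": -3.93, "tz": -0.02, "wx": 0.0, "wy": 0.0, "wz": -0.02}
{"tx": -0.3, "ty": -3.94, "tz": -0.02, "wx": 0.0, "wy": 0.0, "wz": -0.02}
{"tx": -0.22, "ty": -3.94, "tz": -0.03, "wx": 0.0, "wy": 0.0, "wz": -0.02}
{"tx": -0.14, "ty": -3.95, "tz": -0.03, "wx": 0.0, "wy": 0.0, "wz": -0.02}
{"tx": -0.06, "ty": -3.95, "tz": -0.03, "wx": 0.0, "wy": 0.0, "wz": -0.02}
{"tx": 0.01, "ty": -3.95, "tz": -0.03, "wx": 0.0, "wy": 0.0, "wz": -0.02}
{"tx": 0.09, "ty": -3.95, "tz": -0.03, "wx": 0.0, "wy": 0.0, "wz": -0.02}
{"tx": 0.17, "ty": -3.95, "tz": -0.03, "wx": 0.0, "wy": 0.0, "wz": -0.02}
{"tx": 0.25, "ty": -3.94, "tz": -0.03, "wx": 0.0, "wy": 0.0, "wz": -0.02}
{"tx": 0.33, "ty": -3.94, "tz": -0.04, "wx": 0.0, "wy": 0.0, "wz": -0.02}
{"tx": 0.41, "ty": -3.93, "tz": -0.04, "wx": 0.0, "wy": 0.0, "wz": -0.02}
```

```bash
python3 -m crank '[{"tx":-0.4,"ty":-3.9,"tz":0,"wx":0,"wy":0,"wz":-0.02},{"tx":-0.3,"ty":-3.9,"tz":0,"wx":0,"wy":0,"wz":-0.02},{"tx":-0.2,"ty":-3.9,"tz":0,"wx":0,"wy":0,"wz":-0.02},{"tx":-0.1,"ty":-3.9,"tz":0,"wx":0,"wy":0,"wz":-0.02},{"tx":0,"ty":-3.9,"tz":0,"wx":0,"wy":0,"wz":-0.02}]'
python3 -m crank '[{"tx":0,"ty":-3.9,"tz":0,"wx":0,"wy":0,"wz":-0.02},{"tx":0.1,"ty":-3.9,"tz":0,"wx":0,"wy":0,"wz":-0.02},{"tx":0.2,"ty":-3.9,"tz":0,"wx":0,"wy":0,"wz":-0.02},{"tx":0.3,"ty":-3.9,"tz":0,"wx":0,"wy":0,"wz":-0.02},{"tx":0.3,"ty":-3.9,"tz":0,"wx":0,"wy":0,"wz":-0.02}]'
python3 go.py 446 83 110 0 4; python3 seg.py 15 32 446 -40 95; cp $(ls -t pics/*|head -1) pics/w2.png
```

```text
t: 2.7
eef_pos: [419.3, -153.1, 112.3]
eef_rot: [0.998, -0.061, 0.004, 0.002]
force: [0.9, -1.0, -2.1]
grip_width: 54.8
t: 3.2
eef_pos: [443.8, 48.9, 112.9]
eef_rot: [1.0, -0.009, 0.005, 0.002]
force: [1.1, -0.2, -1.9]
grip_width: 55.3
t 3.2 pos [443.8  48.9 112.9] th -1.1 tilt 0.61 w 55.3 F [ 1.1 -0.2 -1.9] | n 1 | whole shift cm [ 0.15 -3.42  0.28] turn [ 0.   -0.01 -0.02]
{"tx": 0.15, "ty": -3.42, "tz": 0.28, "wx": 0.0, "wy": -0.01, "wz": -0.02}
n 19264 ctr [443.5 -39.3] mean [453.8 -46.3] size 130.6 109.9 yaw 0.5 z 25.5 px 448 188
```

View pics/w2.png

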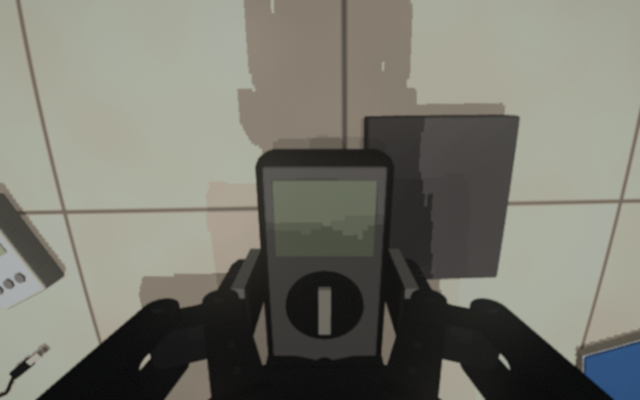

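The multimeter is held squarely in the jaws and the plate reads (445,-40) with about 0 yaw. Next I set it down at y=83.

```bash
python3 -m crank '[{"tx":0.2,"ty":-3.4,"tz":0.5,"wx":0,"wy":-0.01,"wz":-0.02},{"tx":0,"ty":0,"tz":3.0,"wx":0,"wy":0,"wz":0},{"tx":0,"ty":0,"tz":3.0,"wx":0,"wy":0,"wz":0},{"tx":0,"ty":0,"tz":2.0,"wx":0,"wy":0,"wz":0}]'
python3 go.py 445.5 83 8 0 4
```

```text
t: 3.65
eef_pos: [448.8, 91.8, 28.6]
eef_rot: [1.0, 0.006, 0.004, 0.001]
force: [0.5, 0.0, -1.9]
grip_width: 54.6
t 3.65 pos [448.8  91.8  28.6] th 0.7 tilt 0.47 w 54.6 F [ 0.5  0.  -1.9] | n 1 | whole shift cm [-0.35  0.87  2.06] turn [ 0.   -0.01  0.01]
{"tx": -0.35, "ty": 0.87, "tz": 2.06, "wx": 0.0, "wy": -0.01, "wz": 0.01}
```

```bash
python3 -m crank '[{"tx":-0.3,"ty":0.9,"tz":0,"wx":0,"wy":0,"wz":0.01},{"tx":0,"ty":0,"tz":1.0,"wx":0,"wy":0,"wz":0},{"tx":0,"ty":0,"tz":0.6,"wx":0,"wy":0,"wz":0}]'
python3 go.py 445.5 83 8 0 4
```

```text
t: 3.95
eef_pos: [445.2, 81.8, 11.5]
eef_rot: [1.0, 0.0, 0.003, 0.001]
force: [0.3, 0.8, -1.1]
grip_width: 55.2
t 3.95 pos [445.2  81.8  11.5] th 0.0 tilt 0.37 w 55.2 F [ 0.3  0.8 -1.1] | n 1 | whole shift cm [ 0.03 -0.12  0.35] turn [ 0.   -0.01  0.  ]
{"tx": 0.03, "ty": -0.12, "tz": 0.35, "wx": 0.0, "wy": -0.01, "wz": 0.0}
```

```bash
python3 -m crank '[{"tx":0,"ty":-0.1,"tz":0.3,"wx":0,"wy":0,"wz":0},{"tx":0,"ty":0,"tz":0.1,"wx":0,"wy":0,"wz":0}]'
python3 -m crank '[{"tx":0,"ty":0,"tz":0,"wx":0,"wy":0,"wz":0},{"tx":0,"ty":0,"tz":0,"wx":0,"wy":0,"wz":0},{"tx":0,"ty":0,"tz":0,"wx":0,"wy":0,"wz":0}]' 0.7
python3 -m crank '[{"tx":0,"ty":0,"tz":-2,"wx":0,"wy":0,"wz":0},{"tx":0,"ty":0,"tz":-4,"wx":0,"wy":0,"wz":0},{"tx":0,"ty":0,"tz":-4,"wx":0,"wy":0,"wz":0}]'
python3 go.py 405 328 180 25
```

```text
t: 4.15
eef_pos: [445.7, 82.6, 7.7]
eef_rot: [1.0, 0.0, 0.004, 0.001]
force: [0.2, -0.6, -1.2]
grip_width: 55.0
t: 4.45
eef_pos: [446.7, 82.8, 8.9]
eef_rot: [1.0, 0.0, 0.005, 0.001]
force: [-0.7, -0.6, -0.2]
grip_width: 72.7
t: 4.75
eef_pos: [443.4, 82.7, 108.2]
eef_rot: [1.0, 0.0, 0.001, 0.001]
force: [0.4, 0.3, 0.0]
grip_width: 72.5
t 4.75 pos [443.4  82.7 108.2] th 0.0 tilt 0.17 w 72.5 F [0.4 0.3 0. ] | n 6 | whole shift cm [ -3.83 -24.51  -7.26] turn [ 0.   -0.   -0.44]
{"tx": -0.64, "ty": -4.08, "tz": -1.21, "wx": 0.0, "wy": 0.0, "wz": -0.07}
{"tx": -0.34, "ty": -4.12, "tz": -1.21, "wx": 0.0, "wy": 0.0, "wz": -0.07}
{"tx": -0.04, "ty": -4.14, "tz": -1.21, "wx": 0.0, "wy": 0.0, "wz": -0.07}
{"tx": 0.26, "ty": -4.13, "tz": -1.2, "wx": 0.0, "wy": 0.0, "wz": -0.07}
{"tx": 0.56, "ty": -4.1, "tz": -1.2, "wx": 0.0, "wy": 0.0, "wz": -0.07}
{"tx": 0.86, "ty": -4.05, "tz": -1.2, "wx": 0.0, "wy": 0.0, "wz": -0.07}
```

```bash
python3 -m crank '[{"tx":-0.6,"ty":-4.1,"tz":-1.2,"wx":0,"wy":0,"wz":-0.07},{"tx":-0.3,"ty":-4.1,"tz":-1.2,"wx":0,"wy":0,"wz":-0.07},{"tx":0,"ty":-4.1,"tz":-1.2,"wx":0,"wy":0,"wz":-0.07},{"tx":0.3,"ty":-4.1,"tz":-1.2,"wx":0,"wy":0,"wz":-0.07},{"tx":0.6,"ty":-4.0,"tz":-1.2,"wx":0,"wy":0,"wz":-0.07}]' 1
python3 -m crank '[{"tx":0.8,"ty":-3.8,"tz":-0.5,"wx":0,"wy":0,"wz":-0.07},{"tx":0,"ty":0,"tz":0,"wx":0,"wy":0,"wz":0}]' 
python3 go.py 405 328 180 25; python3 seg.py 15 40 405 328 75; python3 seg.py 15 40 445 83 80;cp $(ls -t pics/*|head -1) pics/w3.png
```

```text
t: 5.25
eef_pos: [415.6, 289.6, 176.6]
eef_rot: [0.984, 0.176, 0.006, 0.001]
force: [1.0, 0.6, 0.3]
grip_width: 85.1
t: 5.45
eef_pos: [408.7, 333.7, 184.1]
eef_rot: [0.977, 0.215, 0.008, 0.0]
force: [0.5, -1.1, -0.9]
grip_width: 85.5
t 5.45 pos [408.7 333.7 184.1] th 24.9 tilt 0.88 w 85.5 F [ 0.5 -1.1 -0.9] | n 1 | whole shift cm [-0.58  0.36  0.4 ] turn [ 0.   -0.01 -0.  ]
{"tx": -0.58, "ty": 0.36, "tz": 0.4, "wx": 0.0, "wy": -0.01, "wz": 0.0}
n 4901 ctr [403.9 329.7] mean [406.2 330.7] size 88.5 54.1 yaw 25.5 z 26.7 px 324 187
n 5225 ctr [444.9  83.7] mean [447.3  89. ] size 110.5 55.5 yaw 0.7 z 28.4 px 549 246
n 1110 ctr [445.   11.1] mean [446.6  13.8] size 86.1 15.0 yaw 0.6 z 23.9 px 598 270
```

View pics/w3.png

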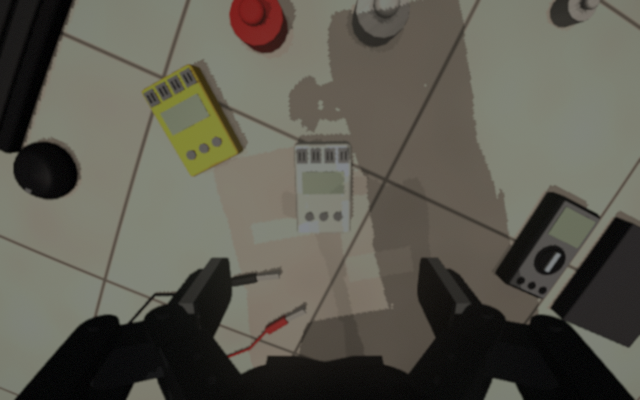

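The white logger is at (324,187), and the yellow look-alike is off to the left at (192,118). The multimeter ended up at (445,84) with 0.7° yaw. I'm descending on the logger.

```bash
python3 -m crank '[{"tx":-0.6,"ty":0.3,"tz":2,"wx":0,"wy":-0.015,"wz":0},{"tx":0,"ty":0,"tz":4,"wx":0,"wy":0,"wz":0},{"tx":0,"ty":0,"tz":4,"wx":0,"wy":0,"wz":0},{"tx":0,"ty":0,"tz":3,"wx":0,"wy":0,"wz":0}]'
python3 go.py 404.5 329.3 6 25.3 4
```

```text
t: 5.95
eef_pos: [408.3, 321.4, 53.3]
eef_rot: [0.978, 0.209, 0.003, 0.001]
force: [0.9, 0.4, -0.5]
grip_width: 85.4
t 5.95 pos [408.3 321.4  53.3] th 24.1 tilt 0.4 w 85.4 F [ 0.9  0.4 -0.5] | n 2 | whole shift cm [-0.05 -0.9   4.73] turn [ 0.   -0.01 -0.02]
{"tx": -0.02, "ty": -0.45, "tz": 2.37, "wx": 0.0, "wy": 0.0, "wz": -0.01}
{"tx": -0.01, "ty": -0.44, "tz": 2.37, "wx": 0.0, "wy": 0.0, "wz": -0.01}
```

```bash
python3 -m crank '[{"tx":0,"ty":-0.9,"tz":0,"wx":0,"wy":-0.005,"wz":-0.02},{"tx":0,"ty":0,"tz":2,"wx":0,"wy":0,"wz":0},{"tx":0,"ty":0,"tz":2,"wx":0,"wy":0,"wz":0},{"tx":0,"ty":0,"tz":0.6,"wx":0,"wy":0,"wz":0}]'
python3 go.py 404.5 329.3 6 25.3 4
```

```text
t: 6.35
eef_pos: [405.1, 327.0, 7.0]
eef_rot: [0.976, 0.217, -0.001, 0.003]
force: [-0.5, 0.9, -0.5]
grip_width: 85.5
t 6.35 pos [405.1 327.    7. ] th 25.1 tilt 0.31 w 85.5 F [-0.5  0.9 -0.5] | n 1 | whole shift cm [ 0.05 -0.23  0.1 ] turn [ 0.  0. -0.]
{"tx": 0.05, "ty": -0.23, "tz": 0.1, "wx": 0.0, "wy": 0.0, "wz": 0.0}
```

```bash
python3 -m crank '[{"tx":0,"ty":-0.2,"tz":0.1,"wx":0,"wy":0,"wz":0},{"tx":0,"ty":0,"tz":0,"wx":0,"wy":0,"wz":0},{"tx":0,"ty":0,"tz":0,"wx":0,"wy":0,"wz":0},{"tx":0,"ty":0,"tz":0,"wx":0,"wy":0,"wz":0},{"tx":0,"ty":0,"tz":0,"wx":0,"wy":0,"wz":0}]' -1 40
python3 go.py 404.5 329.3 6 25.3 4
python3 -m crank '[{"tx":0,"ty":0,"tz":-2,"wx":0,"wy":0,"wz":0},{"tx":0,"ty":0,"tz":-4,"wx":0,"wy":0,"wz":0},{"tx":0,"ty":0,"tz":-4,"wx":0,"wy":0,"wz":0}]'
python3 go.py 445 -162 110 0.4 4
```

```text
t: 6.85
eef_pos: [406.0, 329.9, 10.8]
eef_rot: [0.976, 0.217, 0.001, 0.002]
force: [-0.6, 0.3, -2.3]
grip_width: 52.9
t 6.85 pos [406.  329.9  10.8] th 25.1 tilt 0.24 w 52.9 F [-0.6  0.3 -2.3] | n 1 | whole shift cm [-0.16 -0.01  0.48] turn [ 0. -0. -0.]
{"tx": -0.16, "ty": -0.01, "tz": 0.48, "wx": 0.0, "wy": 0.0, "wz": 0.0}
t: 7.15
eef_pos: [403.4, 328.5, 109.3]
eef_rot: [0.976, 0.217, -0.003, 0.004]
force: [0.5, -0.5, -1.1]
grip_width: 52.9
t 7.15 pos [403.4 328.5 109.3] th 25.0 tilt 0.56 w 52.9 F [ 0.5 -0.5 -1.1] | n 13 | whole shift cm [-17.    46.19   0.31] turn [0.01 0.01 0.43]
{"tx": -1.31, "ty": 3.55, "tz": 0.02, "wx": 0.0, "wy": 0.0, "wz": 0.03}
{"tx": -1.19, "ty": 3.59, "tz": 0.02, "wx": 0.0, "wy": 0.0, "wz": 0.03}
{"tx": -1.07, "ty": 3.63, "tz": 0.02, "wx": 0.0, "wy": 0.0, "wz": 0.03}
{"tx": -0.95, "ty": 3.67, "tz": 0.02, "wx": 0.0, "wy": 0.0, "wz": 0.03}
{"tx": -0.83, "ty": 3.69, "tz": 0.01, "wx": 0.0, "wy": 0.0, "wz": 0.03}
{"tx": -0.7, "ty": 3.72, "tz": 0.01, "wx": 0.0, "wy": 0.0, "wz": 0.03}
{"tx": -0.58, "ty": 3.74, "tz": 0.01, "wx": 0.0, "wy": 0.0, "wz": 0.03}
{"tx": -0.46, "ty": 3.76, "tz": 0.01, "wx": 0.0, "wy": 0.0, "wz": 0.03}
{"tx": -0.33, "ty": 3.77, "tz": 0.0, "wx": 0.0, "wy": 0.0, "wz": 0.03}
{"tx": -0.21, "ty": 3.78, "tz": 0.0, "wx": 0.0, "wy": 0.0, "wz": 0.03}
{"tx": -0.08, "ty": 3.79, "tz": 0.0, "wx": 0.0, "wy": 0.0, "wz": 0.03}
{"tx": 0.04, "ty": 3.79, "tz": 0.0, "wx": 0.0, "wy": 0.0, "wz": 0.03}
{"tx": 0.17, "ty": 3.78, "tz": 0.0, "wx": 0.0, "wy": 0.0, "wz": 0.03}
```

```bash
python3 -m crank '[{"tx":-1.3,"ty":3.5,"tz":0,"wx":0,"wy":0,"wz":0.03},{"tx":-1.2,"ty":3.6,"tz":0,"wx":0,"wy":0,"wz":0.03},{"tx":-1.1,"ty":3.6,"tz":0,"wx":0,"wy":0,"wz":0.03},{"tx":-0.9,"ty":3.7,"tz":0,"wx":0,"wy":0,"wz":0.03},{"tx":-0.8,"ty":3.7,"tz":0,"wx":0,"wy":0,"wz":0.03}]'
python3 -m crank '[{"tx":-0.7,"ty":3.7,"tz":0,"wx":0,"wy":0,"wz":0.03},{"tx":-0.6,"ty":3.7,"tz":0,"wx":0,"wy":0,"wz":0.03},{"tx":-0.5,"ty":3.8,"tz":0,"wx":0,"wy":0,"wz":0.03},{"tx":-0.3,"ty":3.8,"tz":0,"wx":0,"wy":0,"wz":0.03},{"tx":-0.2,"ty":3.8,"tz":0,"wx":0,"wy":0,"wz":0.03}]'
python3 go.py 445 -162 110 0.4 4
```

```text
t: 7.65
eef_pos: [422.6, 139.1, 117.4]
eef_rot: [0.99, 0.144, 0.003, 0.001]
force: [0.4, 0.0, -1.8]
grip_width: 53.0
t: 8.15
eef_pos: [441.7, -57.4, 119.6]
eef_rot: [0.998, 0.066, 0.004, 0.001]
force: [0.9, 0.8, -1.4]
grip_width: 53.2
t 8.15 pos [441.7 -57.4 119.6] th 7.6 tilt 0.52 w 53.2 F [ 0.9  0.8 -1.4] | n 3 | whole shift cm [-1.07 10.41  0.99] turn [ 0.   -0.01  0.13]
{"tx": -0.36, "ty": 3.47, "tz": 0.33, "wx": 0.0, "wy": 0.0, "wz": 0.04}
{"tx": -0.21, "ty": 3.48, "tz": 0.33, "wx": 0.0, "wy": 0.0, "wz": 0.04}
{"tx": -0.06, "ty": 3.49, "tz": 0.32, "wx": 0.0, "wy": 0.0, "wz": 0.04}
```

```bash
python3 -m crank '[{"tx":-0.4,"ty":3.5,"tz":0.3,"wx":0,"wy":0,"wz":0.04},{"tx":-0.2,"ty":3.4,"tz":0.3,"wx":0,"wy":-0.01,"wz":0.04},{"tx":-0.1,"ty":3.0,"tz":0.3,"wx":0,"wy":0,"wz":0.03},{"tx":0,"ty":0,"tz":3,"wx":0,"wy":0,"wz":0},{"tx":0,"ty":0,"tz":3,"wx":0,"wy":0,"wz":0}]'
python3 go.py 446 -162 10 0.4 4
```

```text
t: 8.65
eef_pos: [445.6, -167.0, 53.8]
eef_rot: [1.0, 0.006, 0.004, 0.004]
force: [0.0, 0.3, -2.2]
grip_width: 53.0
t 8.65 pos [ 445.6 -167.    53.8] th 0.6 tilt 0.6 w 53.0 F [ 0.   0.3 -2.2] | n 2 | whole shift cm [ 0.01 -0.53  4.37] turn [ 0.01 -0.01  0.  ]
{"tx": 0.01, "ty": -0.26, "tz": 2.19, "wx": 0.0, "wy": 0.0, "wz": 0.0}
{"tx": 0.01, "ty": -0.26, "tz": 2.19, "wx": 0.0, "wy": 0.0, "wz": 0.0}
```

```bash
python3 -m crank '[{"tx":0,"ty":-0.5,"tz":0.5,"wx":0.01,"wy":-0.01,"wz":0},{"tx":0,"ty":0,"tz":1.5,"wx":0,"wy":0,"wz":0},{"tx":0,"ty":0,"tz":1.3,"wx":0,"wy":0,"wz":0},{"tx":0,"ty":0,"tz":0.4,"wx":0,"wy":0,"wz":0}]'
python3 go.py 446 -162 10 0.4 4
```

```text
t: 9.05
eef_pos: [444.8, -160.7, 15.2]
eef_rot: [1.0, 0.006, -0.003, -0.003]
force: [0.1, -0.1, -1.9]
grip_width: 53.2
t 9.05 pos [ 444.8 -160.7   15.2] th 0.6 tilt 0.51 w 53.2 F [ 0.1 -0.1 -1.9] | n 1 | whole shift cm [0.12 0.13 0.52] turn [-0.01  0.01  0.  ]
{"tx": 0.12, "ty": 0.13, "tz": 0.52, "wx": -0.01, "wy": 0.01, "wz": 0.0}
```

```bash
python3 -m crank '[{"tx":0.1,"ty":0.1,"tz":0.3,"wx":0,"wy":0,"wz":0},{"tx":0,"ty":0,"tz":0.2,"wx":0,"wy":0,"wz":0},{"tx":0,"ty":0,"tz":0,"wx":0,"wy":0,"wz":0}]'
python3 -m crank '[{"tx":0,"ty":0,"tz":0,"wx":0,"wy":0,"wz":0},{"tx":0,"ty":0,"tz":0,"wx":0,"wy":0,"wz":0},{"tx":0,"ty":0,"tz":0,"wx":0,"wy":0,"wz":0}]' 0.65
python3 -m crank '[{"tx":0,"ty":0,"tz":-2,"wx":0,"wy":0,"wz":0},{"tx":0,"ty":0,"tz":-4,"wx":0,"wy":0,"wz":0},{"tx":0,"ty":0,"tz":-4,"wx":0,"wy":0,"wz":0}]'
python3 go.py 620 -10 200 -10 4.4
```

```text
t: 9.35
eef_pos: [446.7, -161.6, 11.3]
eef_rot: [1.0, 0.006, -0.003, -0.003]
force: [-0.8, 0.2, -0.4]
grip_width: 53.2
t: 9.65
eef_pos: [447.5, -161.9, 12.5]
eef_rot: [1.0, 0.006, -0.002, -0.002]
force: [-0.0, 0.1, -0.4]
grip_width: 70.6
t: 9.95
eef_pos: [445.5, -161.4, 111.4]
eef_rot: [1.0, 0.006, -0.006, -0.004]
force: [0.5, -0.4, 0.1]
grip_width: 70.6
t 9.95 pos [ 445.5 -161.4  111.4] th 0.7 tilt 0.83 w 70.6 F [ 0.5 -0.4  0.1] | n 6 | whole shift cm [ 17.52 -15.01  -8.94] turn [-0.01  0.01  0.19]
{"tx": 2.92, "ty": -2.5, "tz": -1.49, "wx": 0.0, "wy": 0.0, "wz": 0.03}
{"tx": 2.84, "ty": -2.59, "tz": -1.49, "wx": 0.0, "wy": 0.0, "wz": 0.03}
{"tx": 2.76, "ty": -2.67, "tz": -1.48, "wx": 0.0, "wy": 0.0, "wz": 0.03}
{"tx": 2.68, "ty": -2.76, "tz": -1.48, "wx": 0.0, "wy": 0.0, "wz": 0.03}
{"tx": 2.6, "ty": -2.84, "tz": -1.48, "wx": 0.0, "wy": 0.0, "wz": 0.03}
{"tx": 2.51, "ty": -2.91, "tz": -1.48, "wx": 0.0, "wy": 0.0, "wz": 0.03}
```

```bash
python3 -m crank '[{"tx":2.9,"ty":-2.5,"tz":-1.5,"wx":0,"wy":0,"wz":0.03},{"tx":2.8,"ty":-2.6,"tz":-1.5,"wx":0,"wy":0,"wz":0.03},{"tx":2.8,"ty":-2.7,"tz":-1.5,"wx":-0.01,"wy":0.01,"wz":0.03},{"tx":2.7,"ty":-2.8,"tz":-1.5,"wx":0,"wy":0,"wz":0.03},{"tx":2.6,"ty":-2.8,"tz":-1.5,"wx":0,"wy":0,"wz":0.03}]' 1
python3 -m crank '[{"tx":2.2,"ty":-2.5,"tz":-0.5,"wx":0,"wy":0,"wz":0.03},{"tx":0,"ty":0,"tz":0,"wx":0,"wy":0,"wz":0}]'
python3 seg.py 10 30 678 -10 75; python3 seg.py 15 32 446 -162 60; python3 seg.py 15 40 446 83 60;cp $(ls -t pics/*|head -1) pics/w4.png; python3 go.py 678 -10 120 -10
```

```text
t: 10.45
eef_pos: [594.5, -33.4, 195.2]
eef_rot: [0.997, -0.075, 0.003, 0.003]
force: [0.1, -1.5, 0.1]
grip_width: 85.4
t: 10.65
eef_pos: [623.4, -7.8, 202.8]
eef_rot: [0.996, -0.089, 0.005, 0.002]
force: [-0.9, 0.0, 0.5]
grip_width: 85.5
n 5164 ctr [678.8  -9.5] mean [679.4  -9.8] size 103.8 50.2 yaw -9.6 z 18.7 px 314 123
n 1377 ctr [ 462.  -163.2] mean [ 472.5 -169.1] size 61.5 51.6 yaw -0.7 z 26.7 px 483 281
n 3144 ctr [451.6  80.9] mean [461.9  78.3] size 98.9 56.2 yaw 0.6 z 28.8 px 272 323
t 10.8 pos [621.1 -10.6 201.9] th -10.3 tilt 0.55 w 85.0 F [-0.  -0.3  0.3] | n 3 | whole shift cm [ 5.52 -1.12  8.24] turn [ 0.   -0.01 -0.01]
{"tx": 1.84, "ty": -0.37, "tz": 2.75, "wx": 0.0, "wy": 0.0, "wz": 0.0}
{"tx": 1.85, "ty": -0.37, "tz": 2.74, "wx": 0.0, "wy": 0.0, "wz": 0.0}
{"tx": 1.86, "ty": -0.36, "tz": 2.74, "wx": 0.0, "wy": 0.0, "wz": 0.0}
```

View pics/w4.png

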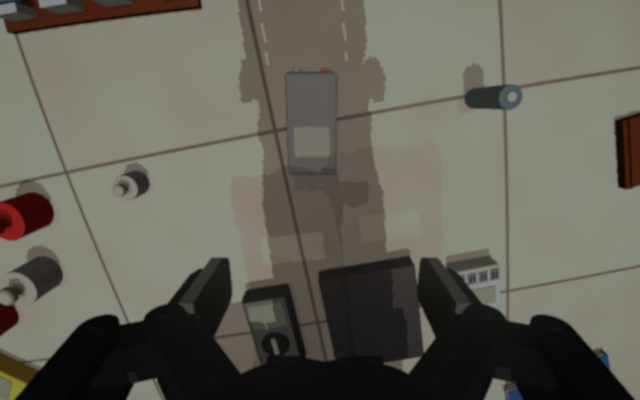

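The cell is at (312,123) with its terminals at the far end, so the can's centre is about (677,-9.5). The round cell at (507,97) and the small weight at (130,185) are both well clear.

```bash
python3 -m crank '[{"tx":1.9,"ty":-0.3,"tz":2.7,"wx":0,"wy":0,"wz":0},{"tx":1.9,"ty":-0.3,"tz":2.7,"wx":0,"wy":0,"wz":0},{"tx":1.8,"ty":-0.3,"tz":2.7,"wx":0,"wy":-0.01,"wz":-0.01},{"tx":0,"ty":0,"tz":3,"wx":0,"wy":0,"wz":0},{"tx":0,"ty":0,"tz":2.5,"wx":0,"wy":0,"wz":0}]'
python3 go.py 677 -9.5 4 -9.6 4
```

```text
t: 11.3
eef_pos: [678.9, -18.4, 66.6]
eef_rot: [0.996, -0.087, 0.002, 0.002]
force: [0.4, -0.1, 0.2]
grip_width: 85.0
t 11.3 pos [678.9 -18.4  66.6] th -10.0 tilt 0.36 w 85.0 F [ 0.4 -0.1  0.2] | n 2 | whole shift cm [-0.37 -0.87  6.26] turn [ 0.   -0.   -0.01]
{"tx": -0.19, "ty": -0.44, "tz": 3.13, "wx": 0.0, "wy": 0.0, "wz": 0.0}
{"tx": -0.18, "ty": -0.43, "tz": 3.13, "wx": 0.0, "wy": 0.0, "wz": 0.0}
```

```bash
python3 -m crank '[{"tx":-0.3,"ty":-0.9,"tz":1.5,"wx":0,"wy":0,"wz":-0.01},{"tx":0,"ty":0,"tz":2,"wx":0,"wy":0,"wz":0},{"tx":0,"ty":0,"tz":2,"wx":0,"wy":0,"wz":0},{"tx":0,"ty":0,"tz":0.5,"wx":0,"wy":0,"wz":0}]'
python3 go.py 677 -9.5 4 -9.6 4
```

```text
t: 11.7
eef_pos: [674.0, -10.7, 2.0]
eef_rot: [0.997, -0.082, -0.001, 0.003]
force: [-0.2, 0.0, -0.3]
grip_width: 85.3
t 11.7 pos [674.  -10.7   2. ] th -9.4 tilt 0.3 w 85.3 F [-0.2  0.  -0.3] | n 1 | whole shift cm [ 0.27 -0.16 -0.2 ] turn [0.01 0.   0.  ]
{"tx": 0.27, "ty": -0.16, "tz": -0.2, "wx": 0.01, "wy": 0.0, "wz": 0.0}
```

```bash
python3 -m crank '[{"tx":0.3,"ty":-0.1,"tz":-0.2,"wx":0,"wy":0,"wz":0},{"tx":0,"ty":0,"tz":0,"wx":0,"wy":0,"wz":0},{"tx":0,"ty":0,"tz":0,"wx":0,"wy":0,"wz":0},{"tx":0,"ty":0,"tz":0,"wx":0,"wy":0,"wz":0},{"tx":0,"ty":0,"tz":0,"wx":0,"wy":0,"wz":0}]' -1 40
python3 go.py 677 -9.5 4 -9.6 4
python3 -m crank '[{"tx":0,"ty":0,"tz":-2,"wx":0,"wy":0,"wz":0},{"tx":0,"ty":0,"tz":-4,"wx":0,"wy":0,"wz":0},{"tx":0,"ty":0,"tz":-4,"wx":0,"wy":0,"wz":0}]'
python3 go.py 446 -40 110 0.4 4
```

```text
t: 12.2
eef_pos: [678.4, -10.3, 8.5]
eef_rot: [0.997, -0.082, 0.001, 0.002]
force: [0.9, -1.0, -2.6]
grip_width: 49.0
t 12.2 pos [678.4 -10.3   8.5] th -9.4 tilt 0.33 w 49.0 F [ 0.9 -1.  -2.6] | n 1 | whole shift cm [-0.15 -0.06  0.45] turn [ 0. -0.  0.]
{"tx": -0.15, "ty": -0.06, "tz": 0.45, "wx": 0.0, "wy": 0.0, "wz": 0.0}
t: 12.5
eef_pos: [675.1, -9.7, 104.8]
eef_rot: [0.997, -0.082, -0.004, 0.003]
force: [0.0, 0.5, -1.6]
grip_width: 48.4
t 12.5 pos [675.1  -9.7 104.8] th -9.4 tilt 0.58 w 48.4 F [ 0.   0.5 -1.6] | n 6 | whole shift cm [-22.11   6.75  -0.3 ] turn [ 0.01  0.01 -0.17]
{"tx": -3.68, "ty": 1.12, "tz": -0.05, "wx": 0.0, "wy": 0.0, "wz": -0.03}
{"tx": -3.72, "ty": 1.02, "tz": -0.06, "wx": 0.0, "wy": 0.0, "wz": -0.03}
{"tx": -3.74, "ty": 0.91, "tz": -0.06, "wx": 0.0, "wy": 0.0, "wz": -0.03}
{"tx": -3.77, "ty": 0.8, "tz": -0.07, "wx": 0.0, "wy": 0.0, "wz": -0.03}
{"tx": -3.79, "ty": 0.7, "tz": -0.07, "wx": 0.0, "wy": 0.0, "wz": -0.03}
{"tx": -3.81, "ty": 0.59, "tz": -0.08, "wx": 0.0, "wy": 0.0, "wz": -0.03}
```

```bash
python3 -m crank '[{"tx":-3.7,"ty":1.1,"tz":0,"wx":0,"wy":0,"wz":-0.03},{"tx":-3.7,"ty":1.0,"tz":0,"wx":0,"wy":0,"wz":-0.03},{"tx":-3.7,"ty":0.9,"tz":0,"wx":0,"wy":0.01,"wz":-0.03},{"tx":-3.7,"ty":0.8,"tz":0,"wx":0,"wy":0,"wz":-0.03},{"tx":-3.7,"ty":0.7,"tz":0,"wx":0,"wy":0,"wz":-0.03}]'
python3 -m crank '[{"tx":-3.2,"ty":0.5,"tz":0,"wx":0,"wy":0,"wz":-0.03},{"tx":0,"ty":0,"tz":0,"wx":0,"wy":0,"wz":0},{"tx":0,"ty":0,"tz":0,"wx":0,"wy":0,"wz":0}]'
python3 go.py 446 -40 80 0.4 4;python3 seg.py 15 32 446 -162 60
cp $(ls -t pics/*|head -1) pics/w5.png
python3 - <<'E'
from h import *
W=pts(pickle.load(open('last_wrist.pkl','rb')));
print([W[v,u].round(1) for u,v in((325,200),(325,170),(325,240),(280,200),(370,200))])
E
```

```text
t: 13.0
eef_pos: [485.5, -35.7, 111.8]
eef_rot: [1.0, -0.004, 0.009, 0.003]
force: [0.9, -0.5, -2.2]
grip_width: 48.7
t: 13.3
eef_pos: [448.6, -40.9, 112.1]
eef_rot: [1.0, 0.011, 0.009, 0.004]
force: [0.4, 0.3, -3.1]
grip_width: 48.8
t 13.3 pos [448.6 -40.9 112.1] th 1.3 tilt 1.08 w 48.8 F [ 0.4  0.3 -3.1] | n 1 | whole shift cm [-0.31 -0.12  3.2 ] turn [ 0.01 -0.02  0.02]
{"tx": -0.31, "ty": -0.12, "tz": 3.2, "wx": 0.01, "wy": -0.02, "wz": 0.02}
n 8091 ctr [ 445.9 -162.5] mean [ 449.4 -159.7] size 90.3 54.2 yaw 0.8 z 26.7 px 478 208
[array([482.3, -41.6, 124.4]), array([495.4, -41.2, 125.1]), array([463.7, -42. , 124. ]), array([482.1, -22.4, 125. ]), array([483. , -60.6, 125.5])]
```

View pics/w5.png

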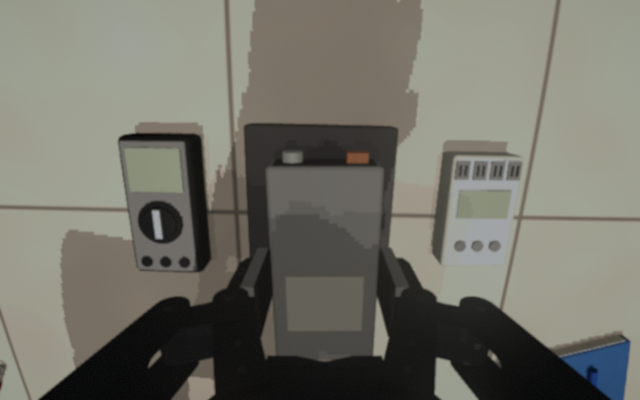

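The multimeter and logger are both in place, and the logger reads (446,-162.5). The cell is held level with its top 13 mm above the TCP, so it should touch the plate at TCP z≈30.

```bash
python3 -m crank '[{"tx":-0.3,"ty":-0.1,"tz":2,"wx":0.01,"wy":-0.02,"wz":0.015},{"tx":0,"ty":0,"tz":2.5,"wx":0,"wy":0,"wz":0},{"tx":0,"ty":0,"tz":1.5,"wx":0,"wy":0,"wz":0}]'
python3 go.py 446.5 -40 32 0.4 4
```

```text
t: 13.65
eef_pos: [449.7, -40.0, 52.4]
eef_rot: [1.0, 0.004, 0.002, -0.001]
force: [-0.3, -0.1, -1.2]
grip_width: 48.6
t 13.65 pos [449.7 -40.   52.4] th 0.4 tilt 0.21 w 48.6 F [-0.3 -0.1 -1.2] | n 1 | whole shift cm [-0.33  0.01  2.04] turn [-0. -0.  0.]
{"tx": -0.33, "ty": 0.01, "tz": 2.04, "wx": 0.0, "wy": 0.0, "wz": 0.0}
```

```bash
python3 -m crank '[{"tx":-0.3,"ty":0,"tz":0.8,"wx":0,"wy":0,"wz":0},{"tx":0,"ty":0,"tz":0.8,"wx":0,"wy":0,"wz":0},{"tx":0,"ty":0,"tz":0.3,"wx":0,"wy":0,"wz":0}]'
python3 go.py 446.5 -40 30 0.4 4
```

```text
t: 13.95
eef_pos: [447.5, -39.6, 31.3]
eef_rot: [1.0, 0.004, 0.001, -0.001]
force: [-16.3, 3.3, 35.8]
grip_width: 49.0
t 13.95 pos [447.5 -39.6  31.3] th 0.4 tilt 0.15 w 49.0 F [-16.3   3.3  35.8] | n 1 | whole shift cm [-0.1   0.04  0.13] turn [-0. -0.  0.]
{"tx": -0.1, "ty": 0.04, "tz": 0.13, "wx": 0.0, "wy": 0.0, "wz": 0.0}
```

```bash
python3 -m crank '[{"tx":0,"ty":0,"tz":-0.1,"wx":0,"wy":0,"wz":0},{"tx":0,"ty":0,"tz":0,"wx":0,"wy":0,"wz":0}]'
python3 -m crank '[{"tx":0,"ty":0,"tz":0,"wx":0,"wy":0,"wz":0},{"tx":0,"ty":0,"tz":0,"wx":0,"wy":0,"wz":0},{"tx":0,"ty":0,"tz":0,"wx":0,"wy":0,"wz":0}]' 0.6
python3 -m crank '[{"tx":0,"ty":0,"tz":-2,"wx":0,"wy":0,"wz":0},{"tx":0,"ty":0,"tz":-4,"wx":0,"wy":0,"wz":0},{"tx":0,"ty":0,"tz":-4,"wx":0,"wy":0,"wz":0},{"tx":-2,"ty":0,"tz":-4,"wx":0,"wy":0,"wz":0}]'
python3 seg.py 37 49 446 -40 80; cp $(ls -t pics/*|head -1) pics/w6.png
python3 go.py 540 -330 200 8 4.4
```

```text
t: 14.15
eef_pos: [448.2, -39.6, 32.8]
eef_rot: [1.0, 0.004, 0.001, -0.001]
force: [0.8, 0.9, -2.1]
grip_width: 48.5
t: 14.45
eef_pos: [449.2, -39.8, 33.9]
eef_rot: [1.0, 0.004, 0.002, -0.001]
force: [0.6, -0.0, -0.3]
grip_width: 68.4
t: 14.85
eef_pos: [427.0, -40.0, 174.6]
eef_rot: [1.0, 0.004, -0.002, -0.002]
force: [1.0, 0.6, 0.4]
grip_width: 68.3
n 6644 ctr [449.2 -41.1] mean [451. -41.] size 104.5 50.3 yaw 0.3 z 43.6 px 324 161
t 14.9 pos [426.4 -40.1 180.6] th 0.5 tilt 0.22 w 68.2 F [ 3.7 -0.8  9. ] | n 8 | whole shift cm [11.13 29.08 -1.95] turn [-0.   -0.   -0.13]
{"tx": 1.39, "ty": 3.63, "tz": -0.24, "wx": 0.0, "wy": 0.0, "wz": -0.02}
{"tx": 1.33, "ty": 3.66, "tz": -0.24, "wx": 0.0, "wy": 0.0, "wz": -0.02}
{"tx": 1.27, "ty": 3.68, "tz": -0.24, "wx": 0.0, "wy": 0.0, "wz": -0.02}
{"tx": 1.21, "ty": 3.7, "tz": -0.24, "wx": 0.0, "wy": 0.0, "wz": -0.02}
{"tx": 1.15, "ty": 3.72, "tz": -0.24, "wx": 0.0, "wy": 0.0, "wz": -0.02}
{"tx": 1.09, "ty": 3.74, "tz": -0.24, "wx": 0.0, "wy": 0.0, "wz": -0.02}
{"tx": 1.03, "ty": 3.75, "tz": -0.24, "wx": 0.0, "wy": 0.0, "wz": -0.02}
{"tx": 0.96, "ty": 3.77, "tz": -0.24, "wx": 0.0, "wy": 0.0, "wz": -0.02}
```

View pics/w6.png

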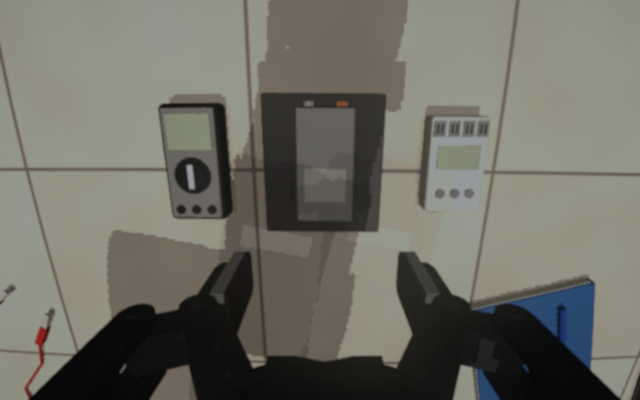

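The cell lies centred on the plate, with its can at about (447,-41) and 0.3° yaw. The spreader is next.

```bash
python3 -m crank '[{"tx":1.4,"ty":3.6,"tz":-0.2,"wx":0,"wy":0,"wz":-0.02},{"tx":1.3,"ty":3.7,"tz":-0.2,"wx":0,"wy":0,"wz":-0.02},{"tx":1.3,"ty":3.7,"tz":-0.2,"wx":0,"wy":0,"wz":-0.02},{"tx":1.2,"ty":3.7,"tz":-0.2,"wx":0,"wy":0,"wz":-0.02},{"tx":1.2,"ty":3.7,"tz":-0.2,"wx":0,"wy":0,"wz":-0.02}]' 1
python3 -m crank '[{"tx":1.1,"ty":3.7,"tz":-0.2,"wx":0,"wy":0,"wz":-0.02},{"tx":1.0,"ty":3.7,"tz":0,"wx":0,"wy":0,"wz":-0.02},{"tx":1.0,"ty":3.7,"tz":0,"wx":0,"wy":0,"wz":-0.02},{"tx":0,"ty":0,"tz":0,"wx":0,"wy":0,"wz":0}]'
python3 seg.py 6 20 592 -366 70; cp $(ls -t pics/*|head -1) pics/w7.png; python3 go.py 592 -366 120 8 4.4
```

```text
t: 15.4
eef_pos: [501.3, -224.1, 196.9]
eef_rot: [0.998, 0.059, 0.007, 0.001]
force: [0.2, 0.4, 0.1]
grip_width: 85.6
t: 15.8
eef_pos: [548.7, -338.3, 199.1]
eef_rot: [0.996, 0.089, 0.007, 0.001]
force: [0.3, 0.3, -0.3]
grip_width: 85.5
n 4243 ctr [ 590.3 -367.1] mean [ 591.6 -366.4] size 79.5 56.3 yaw 7.4 z 12.7 px 357 141
t 15.85 pos [ 548.3 -336.6  199.1] th 10.2 tilt 0.78 w 85.4 F [-0.1  0.3 -0.1] | n 3 | whole shift cm [3.67 3.64 7.97] turn [ 0.   -0.01  0.04]
{"tx": 1.22, "ty": 1.21, "tz": 2.66, "wx": 0.0, "wy": 0.0, "wz": 0.01}
{"tx": 1.25, "ty": 1.2, "tz": 2.65, "wx": 0.0, "wy": 0.0, "wz": 0.01}
{"tx": 1.28, "ty": 1.19, "tz": 2.64, "wx": 0.0, "wy": 0.0, "wz": 0.01}
```

View pics/w7.png

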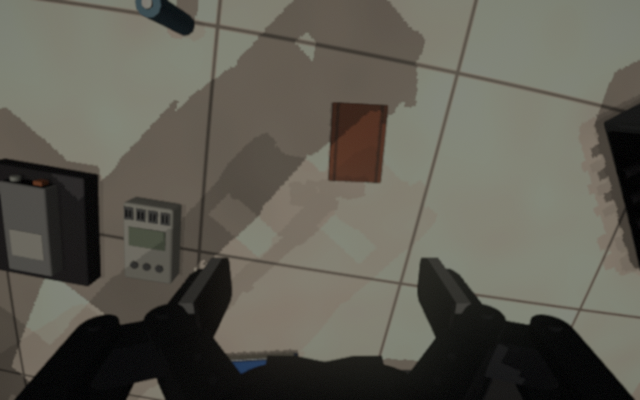

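The spreader is at (358,142), which works out to (590.5,-367) with 7.5° yaw. Its size of 79.5 x 56 mm matches.

```bash
python3 -m crank '[{"tx":1.2,"ty":1.3,"tz":2.6,"wx":0,"wy":-0.01,"wz":0.015},{"tx":1.2,"ty":1.2,"tz":2.6,"wx":0,"wy":0,"wz":0.015},{"tx":1.1,"ty":1.2,"tz":2.6,"wx":0,"wy":0,"wz":0.015},{"tx":0,"ty":0,"tz":3,"wx":0,"wy":0,"wz":0},{"tx":0,"ty":0,"tz":2,"wx":0,"wy":0,"wz":0}]'
python3 go.py 590.5 -367 3 7.5 4
```

```text
t: 16.35
eef_pos: [592.3, -366.2, 72.3]
eef_rot: [0.998, 0.066, 0.005, 0.004]
force: [-1.0, 0.2, -0.1]
grip_width: 85.5
t 16.35 pos [ 592.3 -366.2   72.3] th 7.5 tilt 0.66 w 85.5 F [-1.   0.2 -0.1] | n 2 | whole shift cm [-0.25  0.    6.93] turn [ 0.01 -0.01  0.  ]
{"tx": -0.13, "ty": 0.0, "tz": 3.46, "wx": 0.0, "wy": 0.0, "wz": 0.0}
{"tx": -0.11, "ty": 0.01, "tz": 3.46, "wx": 0.0, "wy": 0.0, "wz": 0.0}
```

```bash
python3 -m crank '[{"tx":-0.2,"ty":0,"tz":2,"wx":0.01,"wy":-0.01,"wz":0},{"tx":0,"ty":0,"tz":2,"wx":0,"wy":0,"wz":0},{"tx":0,"ty":0,"tz":2,"wx":0,"wy":0,"wz":0},{"tx":0,"ty":0,"tz":0.6,"wx":0,"wy":0,"wz":0}]'
python3 go.py 590.5 -367 3 7.5 4
```

```text
t: 16.75
eef_pos: [589.1, -363.1, 1.8]
eef_rot: [0.998, 0.066, -0.003, -0.003]
force: [0.4, 0.0, -0.6]
grip_width: 85.5
t 16.75 pos [ 589.1 -363.1    1.8] th 7.6 tilt 0.48 w 85.5 F [ 0.4  0.  -0.6] | n 1 | whole shift cm [ 0.08  0.41 -0.13] turn [-0.01  0.01  0.  ]
{"tx": 0.08, "ty": 0.41, "tz": -0.13, "wx": -0.01, "wy": 0.01, "wz": 0.0}
```

```bash
python3 -m crank '[{"tx":0,"ty":0.4,"tz":0,"wx":-0.01,"wy":0.01,"wz":0},{"tx":0,"ty":0,"tz":0.1,"wx":0,"wy":0,"wz":0},{"tx":0,"ty":0,"tz":0.1,"wx":0,"wy":0,"wz":0},{"tx":0,"ty":0,"tz":0.1,"wx":0,"wy":0,"wz":0}]' -1 40
python3 -m crank '[{"tx":0,"ty":0,"tz":0,"wx":0,"wy":0,"wz":0},{"tx":0,"ty":0,"tz":0,"wx":0,"wy":0,"wz":0}]'
python3 go.py 590.5 -367 3 7.5 4
```

```text
t: 17.15
eef_pos: [590.6, -367.4, 1.7]
eef_rot: [0.998, 0.067, 0.004, 0.003]
force: [-0.2, 0.2, -0.5]
grip_width: 54.8
t: 17.35
eef_pos: [590.9, -367.6, 2.5]
eef_rot: [0.998, 0.067, 0.004, 0.003]
force: [-0.2, 0.4, -0.0]
grip_width: 54.8
t 17.35 pos [ 590.9 -367.6    2.5] th 7.6 tilt 0.63 w 54.8 F [-0.2  0.4 -0. ] | n 1 | whole shift cm [-0.03 -0.06 -0.05] turn [ 0.01 -0.01  0.  ]
{"tx": -0.03, "ty": -0.06, "tz": -0.05, "wx": 0.01, "wy": -0.01, "wz": 0.0}
```

Gripped. Lifting now.

```bash
python3 -m crank '[{"tx":0,"ty":0,"tz":-2,"wx":0.01,"wy":-0.01,"wz":0},{"tx":0,"ty":0,"tz":-4,"wx":0,"wy":0,"wz":0},{"tx":0,"ty":0,"tz":-4,"wx":0,"wy":0,"wz":0},{"tx":0,"ty":0,"tz":-3,"wx":0,"wy":0,"wz":0}]'
python3 go.py 447 -40.7 140 0.4 4
```

```text
t: 17.75
eef_pos: [589.0, -366.4, 131.0]
eef_rot: [0.998, 0.067, -0.005, -0.005]
force: [0.0, 0.5, -1.3]
grip_width: 54.7
t 17.75 pos [ 589.  -366.4  131. ] th 7.6 tilt 0.81 w 54.7 F [ 0.   0.5 -1.3] | n 9 | whole shift cm [ -9.76 -34.18  -0.45] turn [-0.01  0.01  0.13]
{"tx": -1.08, "ty": -3.8, "tz": -0.05, "wx": 0.0, "wy": 0.0, "wz": 0.01}
{"tx": -1.14, "ty": -3.78, "tz": -0.06, "wx": 0.0, "wy": 0.0, "wz": 0.01}
{"tx": -1.19, "ty": -3.77, "tz": -0.06, "wx": 0.0, "wy": 0.0, "wz": 0.01}
{"tx": -1.24, "ty": -3.75, "tz": -0.07, "wx": 0.0, "wy": 0.0, "wz": 0.01}
{"tx": -1.3, "ty": -3.73, "tz": -0.07, "wx": 0.0, "wy": 0.0, "wz": 0.01}
{"tx": -1.35, "ty": -3.71, "tz": -0.08, "wx": 0.0, "wy": 0.0, "wz": 0.01}
{"tx": -1.4, "ty": -3.69, "tz": -0.08, "wx": 0.0, "wy": 0.0, "wz": 0.01}
{"tx": -1.45, "ty": -3.67, "tz": -0.09, "wx": 0.0, "wy": 0.0, "wz": 0.01}
{"tx": -1.5, "ty": -3.65, "tz": -0.09, "wx": 0.0, "wy": 0.0, "wz": 0.01}
```

```bash
python3 -m crank '[{"tx":-1.1,"ty":-3.8,"tz":0,"wx":0,"wy":0,"wz":0.01},{"tx":-1.1,"ty":-3.8,"tz":0,"wx":0,"wy":0.01,"wz":0.01},{"tx":-1.2,"ty":-3.8,"tz":0,"wx":0,"wy":0,"wz":0.01},{"tx":-1.2,"ty":-3.7,"tz":0,"wx":0,"wy":0,"wz":0.02},{"tx":-1.3,"ty":-3.7,"tz":0,"wx":0,"wy":0,"wz":0.02}]'
python3 -m crank '[{"tx":-1.3,"ty":-3.7,"tz":0,"wx":0,"wy":0,"wz":0.02},{"tx":-1.4,"ty":-3.7,"tz":0,"wx":0,"wy":0,"wz":0.02},{"tx":-1.3,"ty":-3.0,"tz":0,"wx":0,"wy":0,"wz":0.02},{"tx":0,"ty":0,"tz":0,"wx":0,"wy":0,"wz":0},{"tx":0,"ty":0,"tz":0,"wx":0,"wy":0,"wz":0}]'
python3 seg.py 100 165 446 -40 90; cp $(ls -t pics/*|head -1) pics/w8.png
python3 go.py 447 -40.7 100 0.4 4
```

```text
t: 18.25
eef_pos: [509.1, -184.9, 138.5]
eef_rot: [1.0, 0.028, 0.005, -0.001]
force: [1.3, 0.3, -0.5]
grip_width: 54.9
t: 18.75
eef_pos: [461.6, -75.2, 139.9]
eef_rot: [1.0, -0.002, 0.007, -0.001]
force: [-1.1, -0.4, -1.3]
grip_width: 54.6
n 20667 ctr [461.9 -76.4] mean [466.8 -76.5] size 82.2 81.4 yaw -89.5 z 151.0 px 324 257
t 18.8 pos [461.6 -75.4 139.8] th -0.2 tilt 0.75 w 54.3 F [ 0.3  0.5 -0.1] | n 2 | whole shift cm [-1.52 -3.45  3.97] turn [-0.   -0.01 -0.01]
{"tx": -0.76, "ty": -1.73, "tz": 1.98, "wx": 0.0, "wy": -0.01, "wz": -0.01}
{"tx": -0.74, "ty": -1.73, "tz": 1.99, "wx": 0.0, "wy": -0.01, "wz": -0.01}
```

View pics/w8.png

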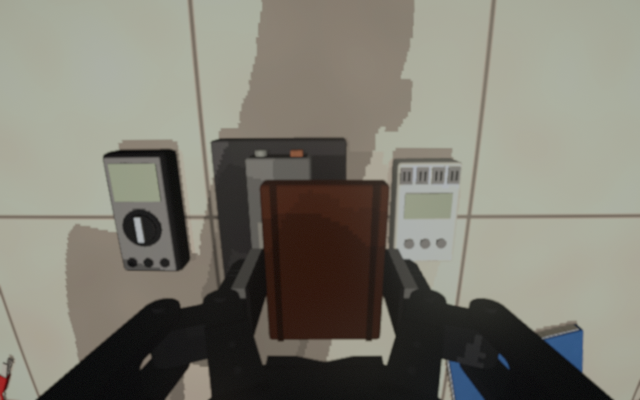

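The spreader is held level and centred on the TCP, with its underside about 1 mm below it. Contact should come at TCP z≈44.

```bash
python3 -m crank '[{"tx":-0.8,"ty":-1.8,"tz":2,"wx":0,"wy":-0.01,"wz":-0.01},{"tx":-0.7,"ty":-1.7,"tz":2,"wx":0,"wy":0,"wz":0},{"tx":0,"ty":0,"tz":1.5,"wx":0,"wy":0,"wz":0},{"tx":0,"ty":0,"tz":1,"wx":0,"wy":0,"wz":0}]'
python3 go.py 447 -40.7 44 0.4 4
```

```text
t: 19.2
eef_pos: [449.4, -42.6, 74.2]
eef_rot: [1.0, 0.002, 0.004, -0.001]
force: [0.3, -1.0, -0.0]
grip_width: 54.7
t 19.2 pos [449.4 -42.6  74.2] th 0.2 tilt 0.43 w 54.7 F [ 0.3 -1.  -0. ] | n 1 | whole shift cm [-0.26 -0.18  3.02] turn [-0.   -0.01 -0.  ]
{"tx": -0.26, "ty": -0.18, "tz": 3.02, "wx": 0.0, "wy": -0.01, "wz": 0.0}
```

```bash
python3 -m crank '[{"tx":-0.2,"ty":-0.2,"tz":0.8,"wx":0,"wy":-0.005,"wz":0},{"tx":0,"ty":0,"tz":0.8,"wx":0,"wy":0,"wz":0},{"tx":0,"ty":0,"tz":0.6,"wx":0,"wy":0,"wz":0}]'
python3 go.py 447 -40.7 44 0.4 4
```

```text
t: 19.5
eef_pos: [448.1, -41.9, 50.6]
eef_rot: [1.0, 0.001, 0.001, -0.001]
force: [0.1, 0.6, -0.9]
grip_width: 54.3
t 19.5 pos [448.1 -41.9  50.6] th 0.1 tilt 0.14 w 54.3 F [ 0.1  0.6 -0.9] | n 1 | whole shift cm [-0.11 -0.12  0.66] turn [-0.   -0.   -0.01]
{"tx": -0.11, "ty": -0.12, "tz": 0.66, "wx": 0.0, "wy": 0.0, "wz": -0.01}
```

```bash
python3 -m crank '[{"tx":-0.1,"ty":-0.1,"tz":0.3,"wx":0,"wy":0,"wz":0},{"tx":0,"ty":0,"tz":0.2,"wx":0,"wy":0,"wz":0}]'
python3 go.py 447 -40.7 44 0.4 4
```

```text
t: 19.7
eef_pos: [447.2, -41.2, 45.0]
eef_rot: [1.0, 0.0, 0.001, -0.001]
force: [0.1, 0.4, -0.2]
grip_width: 54.4
t 19.7 pos [447.2 -41.2  45. ] th 0.0 tilt 0.13 w 54.4 F [ 0.1  0.4 -0.2] | n 1 | whole shift cm [-0.02 -0.05  0.1 ] turn [-0.   -0.   -0.01]
{"tx": -0.02, "ty": -0.05, "tz": 0.1, "wx": 0.0, "wy": 0.0, "wz": -0.01}
```

```bash
python3 -m crank '[{"tx":0,"ty":0,"tz":0.15,"wx":0,"wy":0,"wz":0}]'
python3 -m crank '[{"tx":0,"ty":0,"tz":0.1,"wx":0,"wy":0,"wz":0},{"tx":0,"ty":0,"tz":0.1,"wx":0,"wy":0,"wz":0},{"tx":0,"ty":0,"tz":0,"wx":0,"wy":0,"wz":0}]' 0.7
python3 -m crank '[{"tx":0,"ty":0,"tz":-2,"wx":0,"wy":0,"wz":0},{"tx":0,"ty":0,"tz":-4,"wx":0,"wy":0,"wz":0},{"tx":0,"ty":0,"tz":-4,"wx":0,"wy":0,"wz":0},{"tx":-2,"ty":0,"tz":-4,"wx":0,"wy":0,"wz":0}]'
python3 seg.py 50 62 446 -40 80; cp $(ls -t pics/*|head -1) pics/w9.png
python3 go.py 500 330 200 0 4.4
```

```text
t: 19.8
eef_pos: [447.3, -41.3, 44.3]
eef_rot: [1.0, 0.0, 0.001, -0.001]
force: [-16.3, 2.9, 38.4]
grip_width: 54.7
t: 20.1
eef_pos: [448.1, -41.5, 43.2]
eef_rot: [1.0, 0.001, 0.002, -0.001]
force: [0.3, -0.8, 0.2]
grip_width: 72.4
t: 20.5
eef_pos: [426.0, -41.3, 183.4]
eef_rot: [1.0, 0.001, -0.003, -0.001]
force: [0.4, -0.7, 0.0]
grip_width: 72.6
n 6013 ctr [447.8 -42.6] mean [450.  -42.6] size 79.6 56.2 yaw 0.1 z 55.6 px 324 161
t 20.55 pos [425.4 -41.5 189.5] th 0.1 tilt 0.12 w 72.9 F [2.9 0.2 8.6] | n 9 | whole shift cm [  7.51 -37.14  -0.99] turn [-0. -0.  0.]
{"tx": 0.83, "ty": -4.13, "tz": -0.11, "wx": 0.0, "wy": 0.0, "wz": 0.0}
{"tx": 0.83, "ty": -4.13, "tz": -0.11, "wx": 0.0, "wy": 0.0, "wz": 0.0}
{"tx": 0.83, "ty": -4.13, "tz": -0.11, "wx": 0.0, "wy": 0.0, "wz": 0.0}
{"tx": 0.83, "ty": -4.13, "tz": -0.11, "wx": 0.0, "wy": 0.0, "wz": 0.0}
{"tx": 0.83, "ty": -4.13, "tz": -0.11, "wx": 0.0, "wy": 0.0, "wz": 0.0}
{"tx": 0.83, "ty": -4.13, "tz": -0.11, "wx": 0.0, "wy": 0.0, "wz": 0.0}
{"tx": 0.83, "ty": -4.13, "tz": -0.11, "wx": 0.0, "wy": 0.0, "wz": 0.0}
{"tx": 0.83, "ty": -4.13, "tz": -0.12, "wx": 0.0, "wy": 0.0, "wz": 0.0}
{"tx": 0.83, "ty": -4.13, "tz": -0.12, "wx": 0.0, "wy": 0.0, "wz": 0.0}
```

View pics/w9.png

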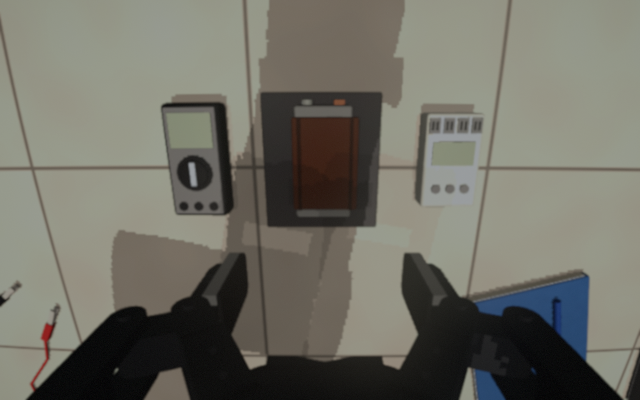

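The spreader sits square on the cell at about (448,-42). The grey weight is next.

```bash
python3 -m crank '[{"tx":0.8,"ty":-4.1,"tz":0,"wx":0,"wy":0,"wz":0},{"tx":0.8,"ty":-4.1,"tz":0,"wx":0,"wy":0,"wz":0},{"tx":0.8,"ty":-4.1,"tz":0,"wx":0,"wy":0,"wz":0},{"tx":0.8,"ty":-4.1,"tz":0,"wx":0,"wy":0,"wz":0},{"tx":0.8,"ty":-4.1,"tz":0,"wx":0,"wy":0,"wz":0}]' 1
python3 -m crank '[{"tx":0.8,"ty":-4.1,"tz":0,"wx":0,"wy":0,"wz":0},{"tx":0.8,"ty":-4.1,"tz":0,"wx":0,"wy":0,"wz":0},{"tx":0.8,"ty":-4.1,"tz":0,"wx":0,"wy":0,"wz":0},{"tx":0.6,"ty":-3,"tz":0,"wx":0,"wy":0,"wz":0},{"tx":0,"ty":0,"tz":0,"wx":0,"wy":0,"wz":0}]'
python3 seg.py 36 48 565 348 45;python3 seg.py 50 66 565 348 45; cp $(ls -t pics/*|head -1) pics/w10.png; python3 go.py 565.5 348 120 0 4.4
```

```text
t: 21.05
eef_pos: [467.2, 166.5, 194.7]
eef_rot: [1.0, -0.004, 0.006, -0.0]
force: [0.3, -0.5, -0.5]
grip_width: 85.5
t: 21.55
eef_pos: [498.1, 330.5, 194.5]
eef_rot: [1.0, -0.002, 0.007, -0.001]
force: [0.1, 0.2, 0.3]
grip_width: 85.5
n 1469 ctr [564.  350.2] mean [564.4 349.7] size 43.0 42.7 yaw 89.7 z 43.1 px 301 113
n 452 ctr [563.7 350.4] mean [563.8 349.9] size 19.5 18.9 yaw 88.9 z 61.9 px 297 114
t 21.65 pos [498.  327.8 194.6] th -0.3 tilt 0.73 w 85.3 F [-1.   0.1 -0.1] | n 3 | whole shift cm [ 6.64 -2.05  7.54] turn [-0.   -0.01 -0.  ]
{"tx": 2.21, "ty": -0.68, "tz": 2.51, "wx": 0.0, "wy": 0.0, "wz": 0.0}
{"tx": 2.23, "ty": -0.68, "tz": 2.51, "wx": 0.0, "wy": 0.0, "wz": 0.0}
{"tx": 2.24, "ty": -0.68, "tz": 2.5, "wx": 0.0, "wy": 0.0, "wz": 0.0}
```

View pics/w10.png

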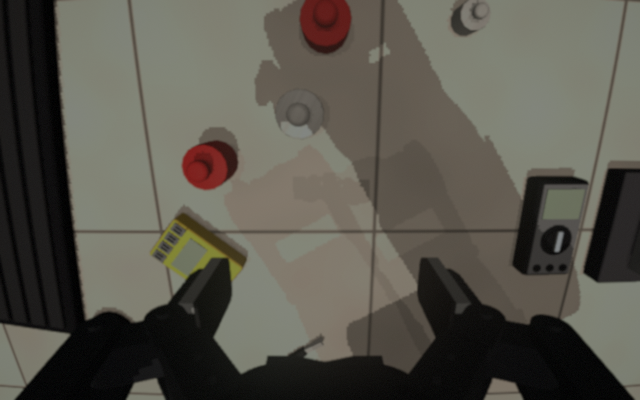

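The grey weight is at (299,112), which works out to (564,350). The red ones at (325,20) and (208,165) stay clear of the jaw line.

```bash
python3 -m crank '[{"tx":2.2,"ty":-0.8,"tz":2.5,"wx":0,"wy":-0.01,"wz":0},{"tx":2.2,"ty":-0.7,"tz":2.5,"wx":0,"wy":0,"wz":0},{"tx":2.1,"ty":-0.7,"tz":2.5,"wx":0,"wy":0,"wz":0},{"tx":0,"ty":0,"tz":2,"wx":0,"wy":0,"wz":0},{"tx":0,"ty":0,"tz":0,"wx":0,"wy":0,"wz":0}]'
python3 go.py 564 350 6 0 4
```

```text
t: 22.15
eef_pos: [567.1, 344.9, 99.1]
eef_rot: [1.0, -0.005, 0.002, -0.001]
force: [-0.5, -0.0, 0.2]
grip_width: 85.3
t 22.15 pos [567.1 344.9  99.1] th -0.5 tilt 0.3 w 85.3 F [-0.5 -0.   0.2] | n 3 | whole shift cm [-0.36 -0.49  9.31] turn [-0.   -0.   -0.01]
{"tx": -0.12, "ty": -0.16, "tz": 3.1, "wx": 0.0, "wy": 0.0, "wz": 0.0}
{"tx": -0.11, "ty": -0.17, "tz": 3.1, "wx": 0.0, "wy": 0.0, "wz": 0.0}
{"tx": -0.11, "ty": -0.17, "tz": 3.1, "wx": 0.0, "wy": 0.0, "wz": 0.0}
```

```bash
python3 -m crank '[{"tx":-0.2,"ty":-0.5,"tz":1.5,"wx":0,"wy":0,"wz":-0.01},{"tx":0,"ty":0,"tz":3,"wx":0,"wy":0,"wz":0},{"tx":0,"ty":0,"tz":3,"wx":0,"wy":0,"wz":0},{"tx":0,"ty":0,"tz":1,"wx":0,"wy":0,"wz":0}]'
python3 go.py 564 350 6 0 4
```

```text
t: 22.55
eef_pos: [567.0, 349.8, 16.4]
eef_rot: [1.0, 0.0, 0.006, -0.003]
force: [0.1, -0.1, 0.3]
grip_width: 85.5
t 22.55 pos [567.  349.8  16.4] th 0.0 tilt 0.74 w 85.5 F [ 0.1 -0.1  0.3] | n 1 | whole shift cm [-0.32 -0.02  1.04] turn [-0.01 -0.01  0.  ]
{"tx": -0.32, "ty": -0.02, "tz": 1.04, "wx": -0.01, "wy": -0.01, "wz": 0.0}
```

```bash
python3 -m crank '[{"tx":-0.3,"ty":0,"tz":0.9,"wx":-0.006,"wy":-0.012,"wz":0},{"tx":0,"ty":0,"tz":0.1,"wx":0,"wy":0,"wz":0},{"tx":0,"ty":0,"tz":0.1,"wx":0,"wy":0,"wz":0}]'
python3 go.py 564 350 6 0 4
```

```text
t: 22.85
eef_pos: [564.2, 350.2, 6.7]
eef_rot: [1.0, 0.001, 0.0, 0.0]
force: [0.8, 0.2, 0.5]
grip_width: 85.4
t 22.85 pos [564.2 350.2   6.7] th 0.1 tilt 0.02 w 85.4 F [0.8 0.2 0.5] | n 1 | whole shift cm [-0.02  0.02  0.07] turn [ 0. -0.  0.]
{"tx": -0.02, "ty": 0.02, "tz": 0.07, "wx": 0.0, "wy": 0.0, "wz": 0.0}
```

```bash
python3 -m crank '[{"tx":0,"ty":0,"tz":0.1,"wx":0,"wy":0,"wz":0},{"tx":0,"ty":0,"tz":0.1,"wx":0,"wy":0,"wz":0},{"tx":0,"ty":0,"tz":0.1,"wx":0,"wy":0,"wz":0},{"tx":0,"ty":0,"tz":0,"wx":0,"wy":0,"wz":0},{"tx":0,"ty":0,"tz":0,"wx":0,"wy":0,"wz":0}]' -1 40
python3 -m crank '[{"tx":0,"ty":0,"tz":0,"wx":0,"wy":0,"wz":0}]'
python3 go.py 564 350 6 0 4
```

```text
t: 23.35
eef_pos: [565.4, 350.9, 6.6]
eef_rot: [1.0, 0.001, 0.002, -0.001]
force: [0.1, 0.2, -2.9]
grip_width: 42.8
t: 23.45
eef_pos: [565.4, 351.0, 6.6]
eef_rot: [1.0, 0.001, 0.002, -0.001]
force: [0.9, -0.3, -1.8]
grip_width: 42.5
t 23.45 pos [565.4 351.    6.6] th 0.1 tilt 0.28 w 42.5 F [ 0.9 -0.3 -1.8] | n 1 | whole shift cm [-0.14  0.1   0.06] turn [-0. -0.  0.]
{"tx": -0.14, "ty": 0.1, "tz": 0.06, "wx": 0.0, "wy": 0.0, "wz": 0.0}
```

```bash
python3 -m crank '[{"tx":0,"ty":0,"tz":-1,"wx":0,"wy":0,"wz":0},{"tx":0,"ty":0,"tz":-3,"wx":0,"wy":0,"wz":0},{"tx":0,"ty":0,"tz":-4,"wx":0,"wy":0,"wz":0},{"tx":0,"ty":0,"tz":-4,"wx":0,"wy":0,"wz":0},{"tx":0,"ty":0,"tz":-2,"wx":0,"wy":0,"wz":0}]'
python3 go.py 447.5 -41.5 150 0 3.6
```

```text
t: 23.95
eef_pos: [562.2, 349.1, 147.3]
eef_rot: [1.0, 0.001, -0.003, 0.002]
force: [0.3, -0.3, -5.4]
grip_width: 43.0
t 23.95 pos [562.2 349.1 147.3] th 0.1 tilt 0.43 w 43.0 F [ 0.3 -0.3 -5.4] | n 12 | whole shift cm [-11.51  39.05  -0.05] turn [0.   0.01 0.  ]
{"tx": -0.96, "ty": 3.25, "tz": 0.0, "wx": 0.0, "wy": 0.0, "wz": 0.0}
{"tx": -0.96, "ty": 3.25, "tz": -0.01, "wx": 0.0, "wy": 0.0, "wz": 0.0}
{"tx": -0.96, "ty": 3.25, "tz": -0.01, "wx": 0.0, "wy": 0.0, "wz": 0.0}
{"tx": -0.96, "ty": 3.25, "tz": -0.01, "wx": 0.0, "wy": 0.0, "wz": 0.0}
{"tx": -0.96, "ty": 3.25, "tz": -0.01, "wx": 0.0, "wy": 0.0, "wz": 0.0}
{"tx": -0.96, "ty": 3.25, "tz": -0.01, "wx": 0.0, "wy": 0.0, "wz": 0.0}
{"tx": -0.96, "ty": 3.25, "tz": -0.01, "wx": 0.0, "wy": 0.0, "wz": 0.0}
{"tx": -0.96, "ty": 3.25, "tz": -0.01, "wx": 0.0, "wy": 0.0, "wz": 0.0}
{"tx": -0.96, "ty": 3.26, "tz": -0.02, "wx": 0.0, "wy": 0.0, "wz": 0.0}
{"tx": -0.96, "ty": 3.26, "tz": -0.02, "wx": 0.0, "wy": 0.0, "wz": 0.0}
{"tx": -0.96, "ty": 3.26, "tz": -0.02, "wx": 0.0, "wy": 0.0, "wz": 0.0}
{"tx": -0.96, "ty": 3.26, "tz": -0.02, "wx": 0.0, "wy": 0.0, "wz": 0.0}
```

```bash
python3 -m crank '[{"tx":-1,"ty":3.2,"tz":0,"wx":0,"wy":0,"wz":0},{"tx":-1,"ty":3.2,"tz":0,"wx":0,"wy":0,"wz":0},{"tx":-1,"ty":3.2,"tz":0,"wx":0,"wy":0,"wz":0},{"tx":-1,"ty":3.2,"tz":0,"wx":0,"wy":0,"wz":0},{"tx":-1,"ty":3.2,"tz":0,"wx":0,"wy":0,"wz":0}]'
python3 -m crank '[{"tx":-1,"ty":3.2,"tz":0,"wx":0,"wy":0,"wz":0},{"tx":-1,"ty":3.2,"tz":0,"wx":0,"wy":0,"wz":0},{"tx":-1,"ty":3.2,"tz":0,"wx":0,"wy":0,"wz":0},{"tx":-1,"ty":3.2,"tz":0,"wx":0,"wy":0,"wz":0},{"tx":-1,"ty":3.2,"tz":0,"wx":0,"wy":0,"wz":0}]'
python3 go.py 447.5 -41.5 150 0 3.6
```

```text
t: 24.45
eef_pos: [510.7, 187.3, 153.5]
eef_rot: [1.0, 0.003, -0.0, 0.0]
force: [0.2, -0.4, -3.9]
grip_width: 42.8
t: 24.95
eef_pos: [457.3, 20.7, 155.7]
eef_rot: [1.0, 0.003, -0.0, 0.0]
force: [0.6, 0.5, -4.4]
grip_width: 43.0
t 24.95 pos [457.3  20.7 155.7] th 0.4 tilt 0.05 w 43.0 F [ 0.6  0.5 -4.4] | n 2 | whole shift cm [-1.02  6.21  0.58] turn [0.   0.   0.01]
{"tx": -0.51, "ty": 3.11, "tz": 0.29, "wx": 0.0, "wy": 0.0, "wz": 0.0}
{"tx": -0.5, "ty": 3.11, "tz": 0.29, "wx": 0.0, "wy": 0.0, "wz": 0.0}
```

```bash
python3 -m crank '[{"tx":-0.5,"ty":3.0,"tz":0.3,"wx":0,"wy":0,"wz":0},{"tx":-0.5,"ty":2.8,"tz":0.3,"wx":0,"wy":0,"wz":0},{"tx":0,"ty":0,"tz":1,"wx":0,"wy":0,"wz":0},{"tx":0,"ty":0,"tz":0,"wx":0,"wy":0,"wz":0},{"tx":0,"ty":0,"tz":0,"wx":0,"wy":0,"wz":0}]'
python3 seg.py 190 210 447 -41 60;python3 seg.py 50 62 447 -41 60;  cp $(ls -t pics/*|head -1) pics/w11.png;python3 go.py 447.5 -41.5 80 0 3.6
```

```text
t: 25.45
eef_pos: [445.1, -42.3, 141.6]
eef_rot: [1.0, 0.001, 0.0, 0.001]
force: [0.4, -0.3, -4.9]
grip_width: 42.5
n 5841 ctr [445.8  -7.3] mean [448.6  -1.4] size 40.9 27.6 yaw -82.9 z 200.1 px 192 333
n 5811 ctr [446.1 -79.9] mean [448.7 -85.5] size 40.6 27.2 yaw 83.3 z 200.1 px 455 333
n 2546 ctr [445.2 -43.4] mean [447.1 -43.5] size 19.3 19.1 yaw 87.2 z 196.8 px 324 329
n 5580 ctr [455.7 -42.6] mean [460.9 -42.5] size 63.7 56.1 yaw 0.1 z 55.6 px 323 184
t 25.55 pos [445.2 -42.  141.6] th 0.2 tilt 0.08 w 42.6 F [ 0.7  0.1 -4.9] | n 2 | whole shift cm [ 0.22 -0.06  6.16] turn [ 0. -0.  0.]
{"tx": 0.11, "ty": -0.03, "tz": 3.08, "wx": 0.0, "wy": 0.0, "wz": 0.0}
{"tx": 0.11, "ty": -0.03, "tz": 3.08, "wx": 0.0, "wy": 0.0, "wz": 0.0}
```

View pics/w11.png

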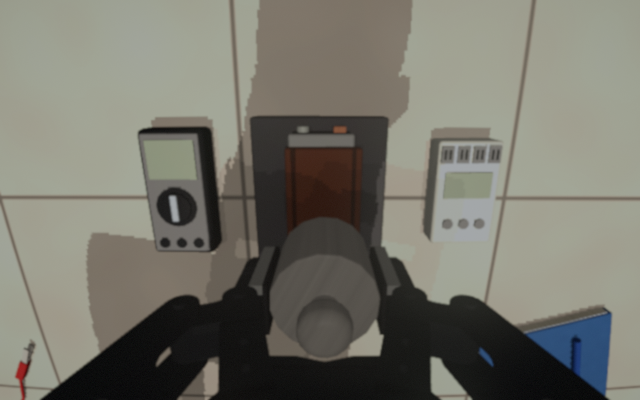

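The weight hangs upright with its knob top 55 mm above the TCP, so its underside is about 7 mm below. Contact should come at TCP z≈62, and I'll close the last few millimetres in sub-millimetre steps with a softer grip, which limits the contact force.

```bash
python3 -m crank '[{"tx":0.2,"ty":0,"tz":2.5,"wx":0,"wy":0,"wz":0},{"tx":0,"ty":0,"tz":2,"wx":0,"wy":0,"wz":0},{"tx":0,"ty":0,"tz":1,"wx":0,"wy":0,"wz":0},{"tx":0,"ty":0,"tz":0.5,"wx":0,"wy":0,"wz":0}]'
python3 go.py 447.7 -41.3 67 0 3.6
```

```text
t: 25.95
eef_pos: [449.2, -39.9, 81.9]
eef_rot: [1.0, 0.003, 0.002, 0.001]
force: [-0.6, 0.1, -5.0]
grip_width: 42.8
t 25.95 pos [449.2 -39.9  81.9] th 0.4 tilt 0.29 w 42.8 F [-0.6  0.1 -5. ] | n 1 | whole shift cm [-0.16  0.14  1.49] turn [ 0.   -0.    0.01]
{"tx": -0.16, "ty": 0.14, "tz": 1.49, "wx": 0.0, "wy": 0.0, "wz": 0.01}
```

```bash
python3 -m crank '[{"tx":-0.2,"ty":0.1,"tz":0.6,"wx":0.002,"wy":-0.004,"wz":0},{"tx":0,"ty":0,"tz":0.5,"wx":0,"wy":0,"wz":0},{"tx":0,"ty":0,"tz":0.2,"wx":0,"wy":0,"wz":0},{"tx":0,"ty":0,"tz":0.1,"wx":0,"wy":0,"wz":0}]' - 25
python3 go.py 447.7 -41.3 62 0 3.6
```

```text
t: 26.35
eef_pos: [447.9, -40.6, 68.1]
eef_rot: [1.0, 0.004, 0.001, -0.0]
force: [-0.0, 0.3, -4.8]
grip_width: 43.0
t 26.35 pos [447.9 -40.6  68.1] th 0.4 tilt 0.11 w 43.0 F [-0.   0.3 -4.8] | n 1 | whole shift cm [-0.02  0.07  0.61] turn [-0.   -0.    0.01]
{"tx": -0.02, "ty": 0.07, "tz": 0.61, "wx": 0.0, "wy": 0.0, "wz": 0.01}
```

```bash
python3 -m crank '[{"tx":0,"ty":0.05,"tz":0.2,"wx":0,"wy":0,"wz":0},{"tx":0,"ty":0,"tz":0.17,"wx":0,"wy":0,"wz":0},{"tx":0,"ty":0,"tz":0.15,"wx":0,"wy":0,"wz":0}]'
python3 -m crank '[{"tx":0,"ty":0,"tz":0.13,"wx":0,"wy":0,"wz":0}]'
```

```text
t: 26.65
eef_pos: [448.4, -41.3, 63.2]
eef_rot: [1.0, 0.004, 0.002, 0.0]
force: [0.6, 0.0, -4.5]
grip_width: 42.8
t: 26.75
eef_pos: [448.5, -41.3, 61.9]
eef_rot: [1.0, 0.004, 0.002, 0.0]
force: [-0.6, -0.4, -5.3]
grip_width: 42.7
```

```bash
for i in 1; do python3 -m crank '[{"tx":0,"ty":0,"tz":0.05,"wx":0,"wy":0,"wz":0}]'; done
python3 -m crank '[{"tx":0,"ty":0,"tz":0.05,"wx":0,"wy":0,"wz":0}]'
```

```text
t: 26.85
eef_pos: [448.5, -41.4, 61.5]
eef_rot: [1.0, 0.004, 0.002, 0.0]
force: [-5.0, 1.3, 7.0]
grip_width: 42.8
t: 26.95
eef_pos: [448.5, -41.3, 61.5]
eef_rot: [1.0, 0.004, 0.002, 0.0]
force: [-7.3, 0.8, 11.5]
grip_width: 42.8
```

Soft contact at about 15 N. Releasing slowly with a small opening.

```bash
python3 -m crank '[{"tx":0,"ty":0,"tz":0,"wx":0,"wy":0,"wz":0},{"tx":0,"ty":0,"tz":0,"wx":0,"wy":0,"wz":0}]' 0.2
python3 -m crank '[{"tx":0,"ty":0,"tz":0,"wx":0,"wy":0,"wz":0},{"tx":0,"ty":0,"tz":0,"wx":0,"wy":0,"wz":0},{"tx":0,"ty":0,"tz":0,"wx":0,"wy":0,"wz":0}]' 0.6
python3 go.py 447.7 -41.3 62 0 3.6
```

```text
t: 27.15
eef_pos: [449.2, -41.5, 62.2]
eef_rot: [1.0, 0.004, 0.003, 0.0]
force: [0.1, 0.8, -0.7]
grip_width: 51.4
t: 27.45
eef_pos: [449.7, -41.5, 62.6]
eef_rot: [1.0, 0.004, 0.003, 0.0]
force: [0.7, -0.7, -0.2]
grip_width: 68.4
t 27.45 pos [449.7 -41.5  62.6] th 0.4 tilt 0.4 w 68.4 F [ 0.7 -0.7 -0.2] | n 1 | whole shift cm [-0.2  -0.03  0.06] turn [ 0.   -0.01  0.01]
{"tx": -0.2, "ty": -0.03, "tz": 0.06, "wx": 0.0, "wy": -0.01, "wz": 0.01}
```

```bash
python3 -m crank '[{"tx":0,"ty":0,"tz":-1.5,"wx":0,"wy":0,"wz":0},{"tx":0,"ty":0,"tz":-3,"wx":0,"wy":0,"wz":0},{"tx":0,"ty":0,"tz":-4,"wx":0,"wy":0,"wz":0},{"tx":0,"ty":0,"tz":-4,"wx":0,"wy":0,"wz":0},{"tx":-3,"ty":0,"tz":-4,"wx":0,"wy":0,"wz":0}]'
python3 -m crank '[{"tx":-4,"ty":0,"tz":-2,"wx":0,"wy":0,"wz":0},{"tx":-4,"ty":0,"tz":0,"wx":0,"wy":0,"wz":0},{"tx":0,"ty":0,"tz":0,"wx":0,"wy":0,"wz":0},{"tx":0,"ty":0,"tz":0,"wx":0,"wy":0,"wz":0}]'
for a in "108 125 447 -41 40" "92 103 447 -41 40" "50 62 447 -41 70" "37 49 447 -41 80" "15 40 446 83 62" "15 32 446 -162 60" "15 31 446 -40 90"; do echo "$a"; python3 seg.py $a; done; cp $(ls -t pics/*|head -1) pics/w12.png
```

```text
t: 27.95
eef_pos: [418.0, -41.4, 227.4]
eef_rot: [1.0, 0.004, -0.002, -0.001]
force: [0.4, 0.9, 0.9]
grip_width: 68.5
t: 28.35
eef_pos: [335.2, -42.1, 253.8]
eef_rot: [1.0, 0.004, 0.004, 0.001]
force: [0.5, 0.2, 0.4]
grip_width: 68.0
108 125 447 -41 40
n 513 ctr [446.8 -42.8] mean [446.7 -42.7] size 19.7 18.9 yaw -0.2 z 116.9 px 324 55
92 103 447 -41 40
n 1550 ctr [447.  -42.3] mean [446.5 -42.4] size 42.5 41.9 yaw 0.8 z 98.0 px 324 58
50 62 447 -41 70
n 2684 ctr [447.7 -42.4] mean [445.7 -42.2] size 79.7 56.2 yaw 0.6 z 55.6 px 323 65
37 49 447 -41 80
n 402 ctr [495.7 -40.3] mean [494.3 -40.5] size 48.8 11.1 yaw -89.2 z 43.2 px 322 15
n 499 ctr [401.6 -41.5] mean [401.9 -41.7] size 49.0 10.4 yaw -89.5 z 43.5 px 323 110
15 40 446 83 62
n 5440 ctr [445.  81.] mean [446.3  78.4] size 109.0 57.0 yaw -0.6 z 28.9 px 211 66
15 32 446 -162 60
n 4381 ctr [ 445.5 -162.4] mean [ 446.8 -160.7] size 89.6 55.1 yaw 0.7 z 26.7 px 433 68
15 31 446 -40 90
n 7052 ctr [443.3 -38.8] mean [441.8 -36.4] size 130.8 110.7 yaw 0.2 z 25.6 px 318 71
```

View pics/w12.png

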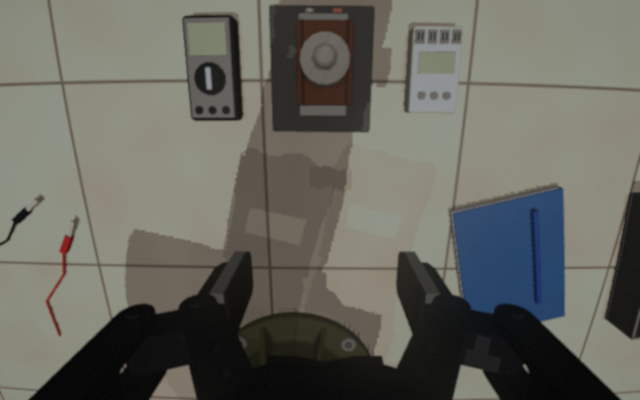

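Run:
```python
import sys
from h import *
c=cap('top');W=pts(c);cv2.imwrite('pics/topend.png',c['frame'][:,:,::-1])
for k,z,x,y in(('round',60,675,-180),('small',20,652,192)):
    m=(W[...,2]>z)&(np.hypot(W[...,0]-x,W[...,1]-y)<40); print(k,W[m][:,:2].mean(0).round(1),m.sum(),np.percentile(W[m][:,2],90).round(1))
s=arm.get_state(); print(s['t'],np.abs(s['qvel']).max())
```

```text
round [ 675.1 -179.6] 61 73.8
small [651.8 191.9] 93 38.8
28.75 0.006535783634024077
```

View pics/topend.png

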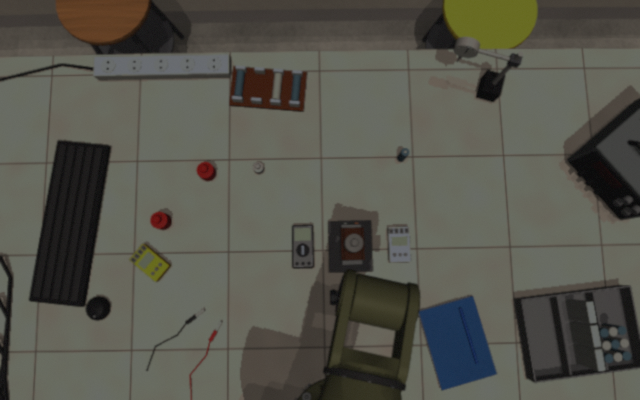

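The top view shows the stack at (350,243), the multimeter at (303,246) and the logger at (399,244). The round cell at (403,153) and the small weight at (258,167) haven't moved. Handing in.

```bash
python3 -c "
from bench import arm
print(arm.hand_in())"
```

```text
the job is handed in; nothing more can be done
None
```

I set up the swelling test and handed it in at about 29 s; the robot gave no verdict. The cell is on the plate with the spreader and upright large weight stacked on it. The multimeter lies to the plate's left and the logger to its right, both face up.

| Last check | Result |
|---|---|
| Cell to plate centre | within about 4 mm |
| Spreader to cell | about 1–2 mm |
| Weight to spreader | about 1 mm |
| Multimeter, sideways from plate centre | about 120–123 mm |
| Logger, sideways from plate centre | about 122–124 mm |
| Yaw of all parts | within about 1° |
| Wrist force setting the weight down | about 16 N at most, including its own 5 N |
| Round cell and small weight | moved less than 1 mm, both still upright |

- **Disagreements between views:** repeated views differed by about 3 mm, for example 81 against 84 mm for the multimeter and 443 against 446 mm for the plate. That is well inside the tolerances.
- **Contact force:** setting down the cell and the spreader each gave a brief wrist reading of about 40 N (39 and 42 N, all axes combined). Those parts were held in the fingers, so the 40 N limit on the arm and gripper body should not apply.
- **Refused move:** the very first move command was refused for its format, with no effect on the scene.

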